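Change over the leather press

TASK

Change over the screw press for the next batch: hang every finished tan cuff astride the drying rail, stack all the dark-red panels flat and square on top of one another on the press bed, pushed in under the foot, and then turn the T-handle clockwise until it stiffens and the stack is firmly clamped. If something gets knocked out of place, put it right, and do not disturb the other things on the bench.

Things in the scene. Friction and masses are not known exactly. Their poses are not given: they have to be found in the camera images.
- press_seat (a point): Point on the top of the press bed, 45 mm above the bench, over which the middle of every panel belongs, 65 mm in front of the screw axis. x points level from the open throat to the rear column: panels lie lengthwise along it; z up. The bed is 130 mm wide and begins 60 mm in front of this point, so a seated panel sticks out 40 mm over its front edge and can be held there.
- press: Fixed grey iron C-frame screw press; origin on the bench under the screw axis, axes as press_seat. Throat open in front (-x), and at the sides above the cheeks. Column 56 mm wide, its face 50 mm behind the screw axis (15 mm beyond a seated panel). Arm 56 mm wide, underside 128 mm and top 164 mm above the bench, round nose reaching 28 mm in front of the screw axis. Two side cheeks on the bed, 24 mm high, 68 mm apart, from 110 mm in front of to 45 mm behind the axis.
- foot_face (a point): Centre of the underside of the round press foot: 50 mm diameter, 12 mm thick, rubber faced, on a spring of 8 N/mm with 8 mm of travel. With the screw fully up it is 60 mm above the bed; it comes down 5 mm per radian of the handle until it meets the stack.
- handle (a joint): T-handle angle: 0 with the screw fully up, growing clockwise seen from above, to 10.4 rad; it starts at 0 to 1.2. Clockwise lowers the foot 5 mm per rad. Turning freely takes 0.2 N m; after the foot meets the stack this rises by 0.04 N m per 0.2 rad: 0.3 N m means 20 N on the stack, 0.4 N m 40 N. It stays where left; the spring is solid 1.6 rad past first touch.
- handle_bar (a point): Centre of the horizontal T-handle bar on the vertical screw axis, 205 mm above the bench: steel bar 100 mm long (its x), 14 x 14 mm section, black ball ends of 21 mm, on a 14 mm stem; 34 mm free between the bar's underside and the press arm. It turns on the spot and does not rise or sink; it can be pinched from above across its middle.
- rail_mid (a point): Middle of the horizontal steel drying rail: round bar of 20 mm diameter, 240 mm long along its y, on a post at each end, its axis 160 mm above the bench; fixed. x is level and square to the bar. A cuff hung on it rests with the inside of its peak on the bar, legs hanging on either side, the cuff's tunnel (its y) along the bar.
- panel1_c (a point): Stiff dark-red leatherboard panel with tan stitch lines, 200 x 44 x 14 mm, about 90 g, symmetrical, lying flat on the bench (on a thin green mat). This point is its centre; x along its length, y across its width, z up. There are two or three panels; None if absent.
- panel2_c (a point): Stiff dark-red leatherboard panel with tan stitch lines, 200 x 44 x 14 mm, about 90 g, symmetrical, lying flat on the bench (on a thin green mat). This point is its centre; x along its length, y across its width, z up. There are two or three panels; None if absent.
- panel3_c (a point): Stiff dark-red leatherboard panel with tan stitch lines, 200 x 44 x 14 mm, about 90 g, symmetrical, lying flat on the bench (on a thin green mat). This point is its centre; x along its length, y across its width, z up. There are two or three panels; None if absent.
- cuff1_c (a point): Hard tan leather cuff, a rigid arch on two flat upright legs: 56 mm over the legs (its x), 50 mm long (its y, along the tunnel), 82 mm high, legs 66 mm high, walls 5 mm, inside of the peak 77 mm above the feet, 46 mm clear between the legs; about 90 g. This point is on its middle line, 40 mm above its feet; z up. There are one or two cuffs; None if absent.
- cuff2_c (a point): Hard tan leather cuff, a rigid arch on two flat upright legs: 56 mm over the legs (its x), 50 mm long (its y, along the tunnel), 82 mm high, legs 66 mm high, walls 5 mm, inside of the peak 77 mm above the feet, 46 mm clear between the legs; about 90 g. This point is on its middle line, 40 mm above its feet; z up. There are one or two cuffs; None if absent.
- cuff3_c (a point): Hard tan leather cuff, a rigid arch on two flat upright legs: 56 mm over the legs (its x), 50 mm long (its y, along the tunnel), 82 mm high, legs 66 mm high, walls 5 mm, inside of the peak 77 mm above the feet, 46 mm clear between the legs; about 90 g. This point is on its middle line, 40 mm above its feet; z up. There are one or two cuffs; None if absent.
- foot: The press foot; see foot_face.
- cuff1: The body of this cuff; origin on its middle line, level with its feet.
- cuff2: The body of this cuff; origin on its middle line, level with its feet.
- cuff3: The body of this cuff; origin on its middle line, level with its feet.
- dye: Bystander: dark dye bottle, 52 mm diameter, 120 mm high; origin at the centre of its base. Leave alone.
- tin: Bystander: small steel dish, 70 mm diameter, 35 mm high; origin at the centre of its base. Leave alone.
- spool: Bystander: spool of thread, 48 mm diameter, 58 mm high; origin at the centre of its base. Leave alone.
- mallet: Bystander: white-headed mallet, about 260 mm long, lying; origin under the rear face of its head. Leave alone.
Mind the look-alikes: they are no part of the job. Leave any pink look-alike of the part that bears panel1_c alone.

How it is judged (in metres and radians):
On the way, in this order (a step that is already met when the one before it is completed fails the run):
1. all the panels present lie stacked square on the press bed under the foot (x of panel1_c in the frame of press_seat between -0.02 and 0.02 m and y of panel1_c in the frame of press_seat between -0.02 and 0.02 m and z of panel1_c in the frame of press_seat between 0 and 0.045 m and angle between the x axis of each of panel1_c, panel2_c, panel3_c and the x axis of press_seat, either way round below 0.18 rad and angle between each of panel1_c, panel2_c, panel3_c's own z axis and vertical below 0.1 rad and x of panel2_c in the frame of press_seat between -0.02 and 0.02 m and y of panel2_c in the frame of press_seat between -0.02 and 0.02 m and z of panel2_c in the frame of press_seat between 0 and 0.045 m and x of panel3_c in the frame of press_seat between -0.02 and 0.02 m and y of panel3_c in the frame of press_seat between -0.02 and 0.02 m and z of panel3_c in the frame of press_seat between 0 and 0.045 m), for 0.2 s.
2. the screw is turned down until the foot clamps the stack (all of step 1 and contact force between foot and anything else above 20 N), for 0.2 s.
At the end, for the whole second after the job is handed in: Every panel lies flat in the press, centre within 20 mm of the seat each way, square within 10 deg; the foot presses the stack with over 20 N; every cuff hangs astride the rail, within 25 mm sideways, 100 mm along and 20 deg of upright; all released and at rest (all of step 2 and velocity of joint handle below 0.1 rad/s and x of cuff1_c in the frame of rail_mid between -0.025 and 0.025 m and y of cuff1_c in the frame of rail_mid between -0.1 and 0.1 m and z of cuff1_c in the frame of rail_mid between -0.05 and -0.012 m and angle between each of cuff1_c, cuff2_c, cuff3_c's own z axis and vertical below 0.35 rad and linear speed of each of cuff1, cuff2, cuff3 below 0.05 m/s and x of cuff2_c in the frame of rail_mid between -0.025 and 0.025 m and y of cuff2_c in the frame of rail_mid between -0.1 and 0.1 m and z of cuff2_c in the frame of rail_mid between -0.05 and -0.012 m and x of cuff3_c in the frame of rail_mid between -0.025 and 0.025 m and y of cuff3_c in the frame of rail_mid between -0.1 and 0.1 m and z of cuff3_c in the frame of rail_mid between -0.05 and -0.012 m); the robot touches nothing.
It fails at once if the dye is pushed out of its place (more than 30 mm) (distance of dye from where it was at the start of the episode above 0.03 m).
It fails at once if the tin is pushed out of its place (more than 30 mm) (distance of tin from where it was at the start of the episode above 0.03 m).
It fails at once if the spool is pushed out of its place (more than 30 mm) (distance of spool from where it was at the start of the episode above 0.03 m).
It fails at once if the mallet is pushed out of its place (more than 30 mm) (distance of mallet from where it was at the start of the episode above 0.03 m).
Of panel1, panel2, panel3 only 2 to 3 are there at a start; the rules pass over those that are not, and their reading is None.
Of cuff1, cuff2, cuff3 only 1 to 2 are there at a start; the rules pass over those that are not, and their reading is None.
At some moment in a run one of panel1, panel2, panel3 may be knocked a few centimetres aside while the robot is not near it.
It also fails if it takes over 200 s, if anything falls off the work surface, if the arm or the gripper's body presses on something with over 40 N, if the wrist force passes 120 N, or if a joint passes its speed limit or range.

ROBOT

A 6-joint arm with a two-finger parallel gripper is mounted at the origin on the work surface. World frame = base frame: x ahead of the robot, y to its left, z up, the work surface at z = 0. Lengths are in mm, angles in rad, forces in N, time in s.
With the tool pointing down it reaches from about 400 to 925 mm from the base axis. Payload 12.5 kg.
Tool frame: the origin (TCP) lies on the centre line of the jaws, within the pads' length; the fingertips stand 8 mm ahead of it and the grasp point (between the pads) lies 11 mm behind it; z points along the fingers, x is the direction in which the jaws open and shut, and the axes are right-handed (so a half turn about z gives the same grasp; the last joint's range is limited). The gripper opens to 95 mm and grips with 3 to 60 N. Pads are 20 mm wide; open, the fingers measure 119 mm over their backs; the gripper's body (75 mm by 180 mm) begins 59 mm behind the grasp point.
Start: joints at [1.016, 0.491, 1.559, -0, 1.092, -0.106], TCP at [271.164, 563.13, 222.661] pointing down, gripper open.
Joint ranges: [-3.1, 3.1], [-0.84, 2.19], [0.05, 2.79], [-1.13, 4.28], [0.06, 2.93], [-2.69, 2.69]. Speed limits (rad/s): [2.22, 2.22, 2.79, 3.14, 3.14, 3.14].

INTERFACE

Orientations are given as [roll, pitch, yaw] about the fixed x, y, z axes, in that order (R = Rz(yaw) Ry(pitch) Rx(roll)).
In Python, from cell import env gives the robot as it stands. The module is installed in compiled form; this text tells all that it offers.
- The arm moves only by the tool send_rows, never from a script. Its argument "moves" is a list that holds one entry, the list of rows, each a list of 6 numbers: the shift along the tool's x, y, z as a fraction of full scale, then the turn, a rotation vector about the tool's x, y, z as a fraction of full scale. A call has 1 to 12 rows; each row is the pose to reach, as a shift and turn from the pose commanded when the call began, along the tool's axes at that moment; what a row does not reach only later rows make up. Full scale, the value 1, is 0.3 m for a shift and 90 degrees for a turn. A row lasts 1/12 s, in which the tool goes at most 41.7 mm and 7.16 degrees, less where a joint would pass 70% of its speed; a pose out of reach is approached as far as the arm can. A call with a number of a shift or a turn outside -1 to 1 is refused whole. A call with a gripper value outside its range is refused whole. "grip" is the gripper's target within -1 to 1 (shut at 1, half-way at 0, fully open at -1), set as the call begins (left out, the last holds). The fingers move at their own pace and stop on an object; the grip force is fixed at half the most. Time passes only in rows, so rows that repeat a pose let the fingers close. It gives the time, the measured TCP pose, the force and the opening at its end, in the units of the state.
- env.state(): the state, without advancing time (a new reading comes with each control period).
- env.read_camera(name): name is "scene" or "top" or "wrist"; returns a dict with "image" (420x560x3 uint8, red, green, blue), "mtx" (3x3 intrinsics, pixels), "distortion" ([k1, k2, p1, p2, k3] as OpenCV has them; the pictures are not rectified), "T" (4x4, takes a point from camera to world coordinates); the wrist camera has in their place "mount" (4x4, takes a point from camera to tool coordinates, whose origin is the TCP and whose axes are the tool frame's). Camera axes: x right, y up, looking along -z (the intrinsics and any distortion apply to the point x, -y, -z); pixel columns grow to the right and rows downward; lengths in mm; the calibration is good to about 2 mm. A picture is of the moment at which its call begins: read the wrist's pose just before it. There is no depth.
- env.job_done(): hands the job in, once; it reports no verdict.
Trained networks look in the newest picture that a camera, given by its name, has taken for a name from the list of things; names that differ only in an ending like _2 or _b are one class to them, and where a whole thing is asked for, a point or a joint stands for the part that bears it (a point fixed in the world has none). Each returns a list of dicts, best first, with "confidence" (0 to 1); they miss things now and then, are a little off and sometimes report something else, mostly with a low value. They report only what shows in the picture. A call takes as long as a camera call. They do not tell look-alikes from the thing itself.
- env.look_for(camera, thing): "xy" ([column, row] in pixels, amid what is visible of it).
- env.outline_of(camera, thing): "region" (420x560 bool, what is visible of it) and "xy" ([column, row] in pixels, amid what is visible of it).
The state is a dict: "t": time; "joints": joint angles; "qvel": joint speeds; "tau": joint torques, N m; "eef_pos": TCP position; "tcp_rot": TCP orientation; "ft_force": force on the tool from outside, world axes, zero at the start; "moment": the same for the moment, N m; "opening": opening from 0.0 (shut) to 1.0 (fully open).
Only numpy, scipy, OpenCV 4.12 (cv2) and the standard library are available. Lean on these libraries where they do the work, as an engineer would, in place of code of your own. Each camera call takes 0.05 s, during which the arm holds its last target. There are 200 camera calls.

## Working session

There is one attempt and no reset: what is moved stays moved. The work goes in short steps, Python scripts to look and compute and a tool call to move; the robot and the scene stay as the last step left them, time stands still between calls to the robot, and variables do not carry over. Pictures are saved under pics/ and viewed, about 12 in all and at most 16, crops included, and the job is handed in when it is done.

Besides the shell and the picture viewer there is one more tool, called after ">>>" as name(argument=value, ...) on one line, values as JSON. send_rows: Moves the arm, as the interface text tells. Its arguments: {"type":"object","properties":{"moves":{"type":"array","items":{"type":"array","items":{"type":"array","items":{"type":"number"}}}},"grip":{"type":"number"}},"required":["moves"]}

```bash
mkdir -p pics; cat > h.py <<'E'
import numpy as np, cv2
from cell import env
from scipy.spatial.transform import Rotation as Rn
def cam(n):
    s=env.state(); c=env.read_camera(n)
    if n=="wrist":
        T=np.eye(4);T[:3,:3]=Rn.from_euler('xyz',s['tcp_rot']).as_matrix();T[:3,3]=s['eef_pos'];c['T']=T@np.array(c['mount'])
    return c
def ray(c,xy):
    p=cv2.undistortPoints(np.array(xy,float).reshape(-1,1,2),np.array(c['mtx'],float),np.array(c['distortion'],float)).reshape(-1,2)
    d=np.c_[p[:,0],-p[:,1],-np.ones(len(p))]; T=np.array(c['T'])
    return T[:3,3], d@T[:3,:3].T
def onz(c,xy,z):
    o,d=ray(c,xy); return o+d*((z-o[2])/d[:,2])[:,None]
def proj(c,P):
    T=np.linalg.inv(np.array(c['T'])); q=np.atleast_2d(P)@T[:3,:3].T+T[:3,3]
    q=np.c_[q[:,0],-q[:,1],-q[:,2]]
    return cv2.projectPoints(q,np.zeros(3),np.zeros(3),np.array(c['mtx'],float),np.array(c['distortion'],float))[0].reshape(-1,2)
def save(c,f,crop=None,s=1):
    im=c['image'][...,::-1]
    if crop: x0,y0,x1,y1=crop; im=im[y0:y1,x0:x1]
    cv2.imwrite('pics/'+f,cv2.resize(im,None,fx=s,fy=s,interpolation=cv2.INTER_CUBIC))
E
python3 - <<'E'
from h import *
print(env.state())
for n in("top","scene"):
    c=cam(n);save(c,n+'0.png',s=1.4); print(n,np.round(c['T'],3).tolist(),np.round(c['mtx'],1).tolist())
    for t in("panel1_c","cuff1_c","panel1","cuff1","press_seat","press","handle_bar","foot_face","rail_mid","dye","tin","spool","mallet"):
        try:
            for r in env.look_for(n,t): print(t,np.round(r['xy']),round(r['confidence'],2),np.round(onz(c,r['xy'],0)[0]))
        except Exception as e: print(t,e)
E
```

```text
{'t': 0.0, 'joints': array([ 1.01638694e+00,  4.91543861e-01,  1.55944178e+00,  2.05695240e-05,
        1.09166672e+00, -1.05585194e-01]), 'qvel': array([-0.00080567,  0.00113827, -0.00114996, -0.0005708 , -0.00132496,
       -0.00015502]), 'tau': array([-3.89075558e-04, -6.12653446e+01, -2.58172649e+01,  6.91817561e-02,
        4.83672868e-02, -1.88131025e-04]), 'eef_pos': array([271.04055191, 562.9243837 , 222.07412909]), 'tcp_rot': array([-3.14146283e+00,  1.05188150e-03,  1.12196271e+00]), 'ft_force': array([0.25999664, 0.51129765, 0.11974153]), 'moment': array([ 0.00242787, -0.02976657, -0.03259293]), 'opening': 1.0019451006944131}
top [[0.014, 0.992, -0.123, 359.286], [-1.0, 0.017, 0.02, -123.657], [0.022, 0.122, 0.992, 1526.721], [0.0, 0.0, 0.0, 1.0]] [[457.9, 0.0, 277.2], [0.0, 457.9, 213.5], [0.0, 0.0, 1.0]]
panel1_c [377. 301.] 0.92 [ 262. -487.    0.]
panel1_c [424. 220.] 0.73 [ 535. -651.    0.]
panel1_c [362. 219.] 0.72 [ 535. -442.    0.]
panel1_c [299. 303.] 0.72 [ 253. -230.    0.]
cuff1_c [145. 242.] 0.92 [445. 285.   0.]
cuff1_c [178. 250.] 0.5 [421. 173.   0.]
pane
[... 1057 characters left out ...]
.   0.]
cuff1_c [408. 208.] 0.7 [397. 304.   0.]
panel1 it knows: cuff, cuff1, cuff2, cuff3, dye, foot, foot_face, handle, handle_bar, mallet, panel1, panel2, panel3, press, press_seat, rail_mid, spool, tin
cuff1 [409. 213.] 0.74 [421. 301.   0.]
cuff1 [368. 210.] 0.58 [403. 171.   0.]
cuff1 [319. 263.] 0.42 [618. -11.  -0.]
press_seat [323. 259.] 0.59 [602.   2.   0.]
press [323. 262.] 0.68 [615.  -0.  -0.]
handle_bar [327. 217.] 0.49 [432.  34.   0.]
rail_mid [433. 225.] 0.59 [476. 365.   0.]
rail_mid [326. 222.] 0.4 [455.  27.   0.]
dye [256. 305.] 0.58 [ 754. -194.    0.]
tin [335. 203.] 0.76 [368.  66.  -0.]
spool [289. 199.] 0.57 [349. -84.   0.]
mallet [408. 304.] 0.8 [760. 214.   0.]
```

View pics/top0.png

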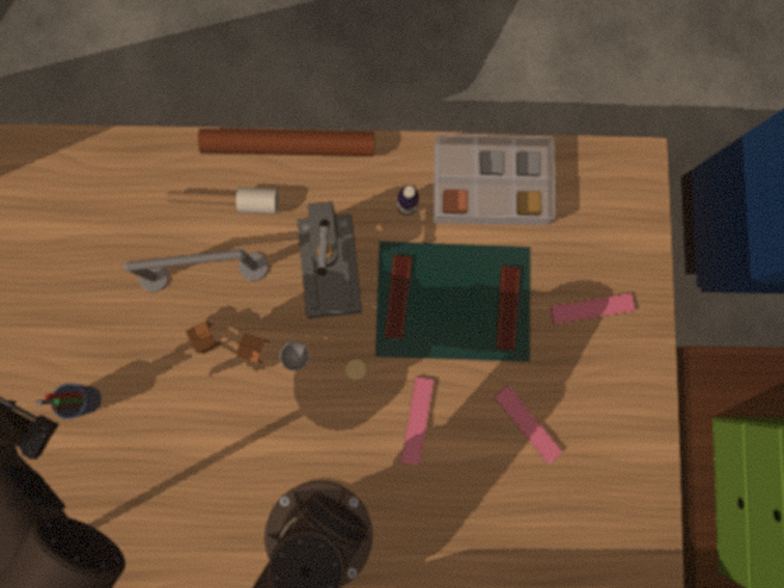

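View pics/scene0.png

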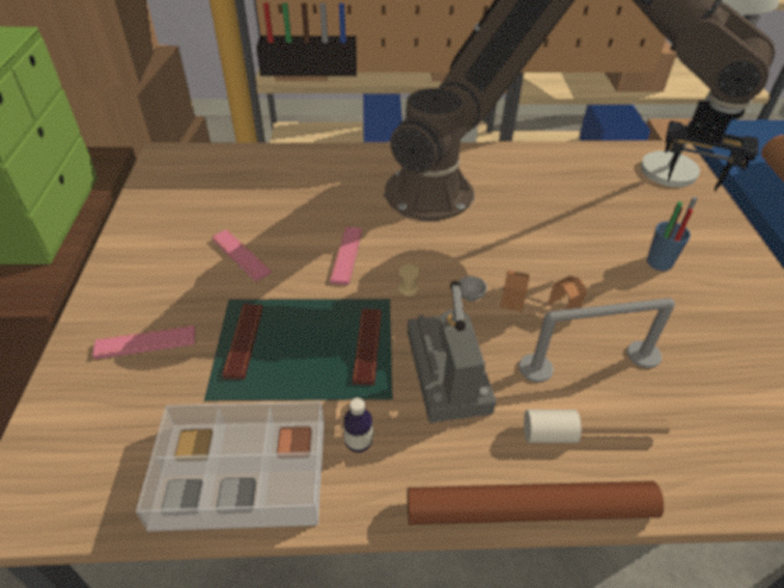

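Top view (784-wide): dark-red panels on the green mat at (399,297) and (509,307). The pink look-alikes at (418,420), (530,425) and (593,308) are to be left alone, as is the rolled leather at (287,141). Cuffs are at (203,335) and (250,347), the rail at about (195,260), and the press at (330,265) with its throat toward the robot.

```bash
python3 - <<'E'
from h import *
c=cam("top"); save(c,'top1.png',(85,130,400,300),2.5)
for r in env.outline_of("top","panel1_c"):
    m=r['region']; col=c['image'][m].mean(0)
    ys,xs=np.nonzero(m); P=onz(c,np.c_[xs,ys],14)[:,:2].astype(np.float32)
    (cx,cy),(w,h),a=cv2.minAreaRect(P); 
    u,s,v=np.linalg.svd(P-P.mean(0),full_matrices=False)
    print('panel',np.round([cx,cy,w,h,a]),P.mean(0).round(),'dir',v[0].round(3),col.round(),round(r['confidence'],2))
for t,z in(("cuff1",60),("press",45),("rail_mid",160),("handle_bar",205)):
  for r in env.outline_of("top",t):
    m=r['region']; ys,xs=np.nonzero(m); P=onz(c,np.c_[xs,ys],z)[:,:2].astype(np.float32)
    (cx,cy),(w,h),a=cv2.minAreaRect(P);u,s,v=np.linalg.svd(P-P.mean(0),full_matrices=False)
    print(t,np.round([cx,cy,w,h,a]),P.mean(0).round(),'dir',v[0].round(3),round(r['confidence'],2),len(P))
E
```

```text
panel [ 531. -440.   45.  197.   86.] [ 529. -440.] dir [-0.997  0.073] [61. 30. 21.] 0.93
panel [ 263. -227.   45.  200.   81.] [ 263. -226.] dir [-0.988  0.155] [159.  86.  92.] 0.91
panel [ 256. -484.  201.   46.   39.] [ 255. -484.] dir [-0.775 -0.632] [142.  77.  81.] 0.86
panel [ 534. -641.   45.  203.   11.] [ 533. -639.] dir [-0.178  0.984] [136.  72.  77.] 0.65
cuff1 [445. 270.  65.  61.  28.] [444. 273.] dir [-0.733 -0.681] 0.91 338
cuff1 [424. 158.  61.  58.  73.] [425. 160.] dir [-0.861  0.509] 0.77 303
press [639. -11. 275. 135.   7.] [628. -11.] dir [-0.99  -0.139] 0.72 3103
press [425. 160.  57.  58.  71.] [426. 163.] dir [-0.912  0.411] 0.46 280
press [445. 274.  69.  63.  31.] [445. 275.] dir [-0.776 -0.631] 0.26 365
rail_mid [583. 263.  72. 307.   7.] [592. 263.] dir [-0.088  0.996] 0.83 1100
handle_bar [630. -13.  18. 117.  88.] [629. -12.] dir [-1.     0.024] 0.76 214
handle_bar [ 529. -170.   43.  179.   84.] [ 529. -170.] dir [-0.995  0.096] 0.29 839
```

View pics/top1.png

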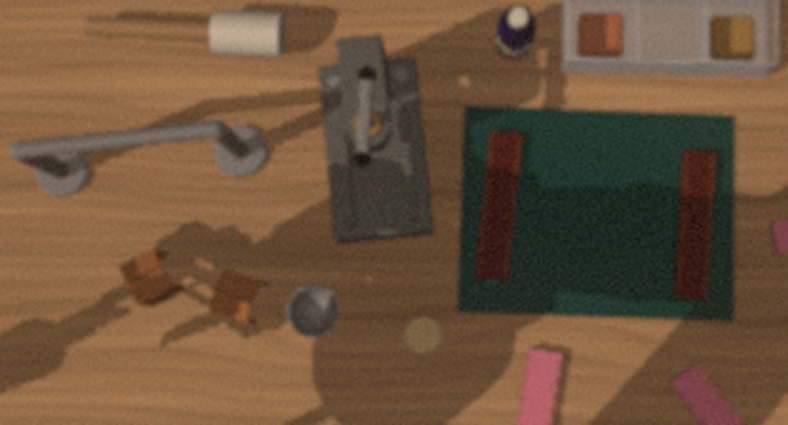

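```bash
cat >> h.py <<'E'
def rows(x,y,z,yaw,start=None):
    """prints move numbers from the measured (or given) pose"""
    s=env.state()
    if start is None: p=s['eef_pos']; R=Rn.from_euler('xyz',s['tcp_rot'])
    else: p=np.array(start[:3]);R=Rn.from_euler('xyz',[np.pi,0,start[3]])
    G=Rn.from_euler('xyz',[np.pi,0,yaw])
    d=R.inv().apply(np.array([x,y,z])-p); w=(R.inv()*G).as_rotvec()
    n=max(np.linalg.norm(d)/41.7,np.degrees(np.linalg.norm(w))/7.16)
    print([round(float(v),4) for v in np.r_[d/300,w/(np.pi/2)]],'rows>=',round(n,1))
E
python3 - <<'E'
from h import *
c=cam("top"); px=np.array([[337,241],[431,233]])/2.5+[85,130]
f=onz(c,px,45); m=f.mean(0); d=f[1]-f[0]; x=np.array([-d[1],d[0]]); x/=np.linalg.norm(x); print('front',f.round(),'w',np.linalg.norm(d),'x',x,'seat',m[:2]+60*x,'axis',m[:2]+125*x)
px=np.array([[320,68],[337,241],[415,60],[431,233]])/2.5+[85,130]; f=onz(c,px,45);print(f.round())
px=np.array([[14,150],[217,128]])/2.5+[85,130]; f=onz(c,px,160);print('rail',f.round(),f.mean(0))
w=cam("wrist"); print(np.round(w['mount'],3).tolist(),np.round(w['mtx'],1).tolist(),onz(w,[[280,210]],0))
rows(450,300,320,1.475)
rows(450,40,320,1.475,[450,300,320,1.475])
rows(450,-180,320,1.475,[450,40,320,1.475])
E
```

```text
front [[497.  32.  45.]
 [510. -89.  45.]] w 122.29815784846392 x [0.99477975 0.10204536] seat [563.20492045 -22.25628581] axis [627.86560401 -15.62333767]
[[726.  62.  45.]
 [497.  32.  45.]
 [740. -63.  45.]
 [510. -89.  45.]]
rail [[590. 413. 160.]
 [621. 170. 160.]] [605.7707472  291.48503669 160.        ]
[[1.0, 0.0, -0.002, 0.068], [0.0, -0.972, -0.235, -65.515], [-0.002, 0.235, -0.972, -161.73], [0.0, 0.0, 0.0, 1.0]] [[314.6, 0.0, 279.2], [0.0, 314.6, 210.2], [0.0, 0.0, 1.0]] [[296.49485532 552.75926095   0.        ]]
[-0.5317, 0.9177, -0.3245, 0.0, -0.0001, -0.2247] rows>= 8.0
[-0.8627, 0.0829, 0.0, 0.0, 0.0, 0.0] rows>= 6.2
[-0.73, 0.0701, 0.0, 0.0, 0.0, 0.0] rows>= 5.3
```

>>> send_rows(moves=[[[-0.53, 0.92, -0.32, 0, 0, -0.22], [-0.53, 0.92, -0.32, 0, 0, -0.22], [-0.53, 0.92, -0.32, 0, 0, -0.22], [-0.53, 0.92, -0.32, 0, 0, -0.22], [-0.53, 0.92, -0.32, 0, 0, -0.22], [-0.53, 0.92, -0.32, 0, 0, -0.22], [-0.53, 0.92, -0.32, 0, 0, -0.22], [-0.53, 0.92, -0.32, 0, 0, -0.22], [-0.53, 0.92, -0.32, 0, 0, -0.22], [-0.53, 0.92, -0.32, 0, 0, -0.22]]], grip=-1)

```text
t: 2.53
eef_pos: [452.0, 298.6, 319.3]
tcp_rot: [3.14, -0.001, 1.464]
ft_force: [-0.6, -0.5, 0.1]
opening: 1.001
```

>>> send_rows(moves=[[[-0.86, 0.08, 0, 0, 0, 0], [-0.86, 0.08, 0, 0, 0, 0], [-0.86, 0.08, 0, 0, 0, 0], [-0.86, 0.08, 0, 0, 0, 0], [-0.86, 0.08, 0, 0, 0, 0], [-0.86, 0.08, 0, 0, 0, 0], [-0.86, 0.08, 0, 0, 0, 0], [-0.86, 0.08, 0, 0, 0, 0], [-0.86, 0.08, 0, 0, 0, 0]]])

```text
t: 3.28
eef_pos: [448.0, 41.8, 318.4]
tcp_rot: [-3.141, -0.001, 1.467]
ft_force: [-0.3, 0.5, 0.6]
opening: 1.001
```

```bash
python3 - <<'E'
from h import *
w=cam("wrist"); save(w,'w0.png',s=1.4); np.savez('w0.npz',T=w['T'],mtx=w['mtx'],distortion=w['distortion'])
for t in("press_seat","handle_bar","foot_face","cuff1_c","rail_mid","handle"):
    for r in env.look_for("wrist",t): print(t,np.round(r['xy']),round(r['confidence'],2),np.round(onz(w,r['xy'],45)[0]))
b=np.array([563.2,-22.3]);x=np.array([.9948,.102]);y=np.array([-x[1],x[0]])
for l,(u,v,z) in {'FL':(-60,65,45),'FR':(-60,-65,45),'cheekL':(-45,34,69),'cheekR':(-45,-34,69),'seat':(0,0,45),'bar':(65,0,205)}.items(): print(l,proj(w,[*(b+u*x+v*y),z]).round()*1.4)
E
```

```text
press_seat [252. 257.] 0.63 [554.  -9.  45.]
press_seat [448. 163.] 0.4 [444. 280.  45.]
foot_face [256. 319.] 0.49 [659. -16.  45.]
cuff1_c [446. 162.] 0.9 [444. 278.  45.]
rail_mid [507. 237.] 0.7 [565. 374.  45.]
handle [447. 165.] 0.34 [448. 279.  45.]
FL [[389.2 302.4]]
FR [[267.4 327.6]]
cheekL [[362.6 330.4]]
cheekR [[295.4 343. ]]
seat [[341.6 368.2]]
bar [[338.8 530.6]]
```

View pics/w0.png

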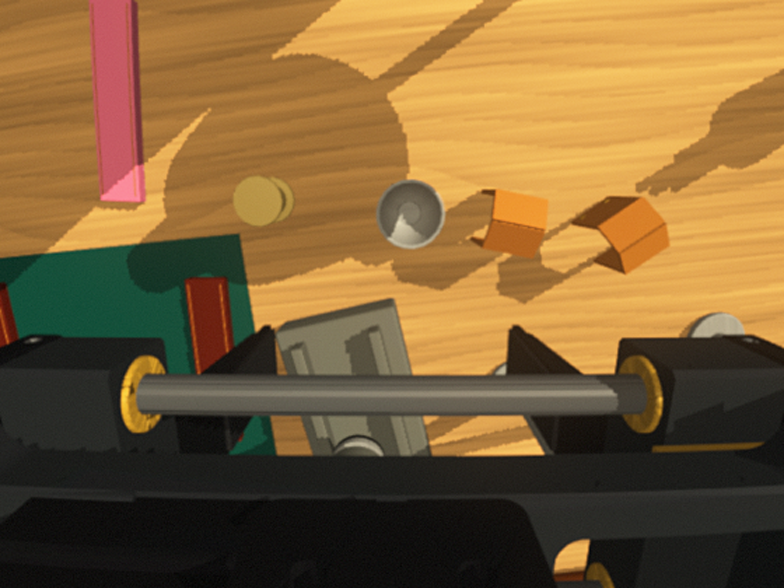

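```bash
python3 - <<'E'
from h import *
w=dict(np.load('w0.npz'))
f=onz(w,np.array([[395,299],[275,328]])/1.4,45);print(f.round(1))
m=f.mean(0);d=f[1]-f[0]; x=np.array([-d[1],d[0]]); x/=np.linalg.norm(x); print(np.linalg.norm(d),x,m[:2]+60*x)
print('cheek fronts',onz(w,np.array([[376,327],[294,347]])/1.4,69).round(1))
print('panelA near',onz(w,np.array([[186,280],[228,278]])/1.4,14).round(1))
print('ridge1',onz(w,np.array([[491,218],[546,229]])/1.4,82).round(1))
rows(450,-180,300,1.475)
E
```

```text
[[493.2  42.   45. ]
 [511.2 -85.3  45. ]]
128.5511962560755 [0.99016358 0.13991459] [561.64805492 -13.26746848]
cheek fronts [[513.4  21.   69. ]
 [525.6 -62.4  69. ]]
panelA near [[ 456.  -183.6   14. ]
 [ 458.8 -136.7   14. ]]
ridge1 [[418.3 135.8  82. ]
 [433.1 185.3  82. ]]
[-0.7352, 0.0813, 0.0618, -0.0001, -0.0001, -0.0037] rows>= 5.3
```

>>> send_rows(moves=[[[-0.73, 0.08, 0.06, 0, 0, 0], [-0.73, 0.08, 0.06, 0, 0, 0], [-0.73, 0.08, 0.06, 0, 0, 0], [-0.73, 0.08, 0.06, 0, 0, 0], [-0.73, 0.08, 0.06, 0, 0, 0], [-0.73, 0.08, 0.06, 0, 0, 0], [-0.73, 0.08, 0.06, 0, 0, 0], [-0.73, 0.08, 0.06, 0, 0, 0]]])

```text
t: 4.3
eef_pos: [449.4, -179.1, 300.4]
tcp_rot: [-3.141, -0.001, 1.466]
ft_force: [0.4, 0.0, -1.0]
opening: 1.002
```

```bash
python3 - <<'E'
from h import *
c=cam("top")
for nm,px in(('A',[[487,130],[522,132],[475,278],[508,281]]),('B',[[683,150],[716,151],[675,297],[708,300]])):
    f=onz(c,np.array(px)/2.5+[85,130],14)[:,:2]; print(nm,f.round().tolist(),f.mean(0),f[:2].mean(0)-f[2:].mean(0))
w=cam("wrist"); save(w,'w1.png',s=1.4); np.savez('w1.npz',T=w['T'],mtx=w['mtx'],distortion=w['distortion'])
for r in env.outline_of("wrist","panel1_c"):
    m=r['region']; ys,xs=np.nonzero(m); P=onz(w,np.c_[xs,ys],14)[:,:2].astype(np.float32)
    (cx,cy),(a,b),an=cv2.minAreaRect(P);u,s,v=np.linalg.svd(P-P.mean(0),full_matrices=False)
    print(np.round([cx,cy,a,b,an]),P.min(0),P.max(0),v[0].round(3),w['image'][m].mean(0).round(),round(r['confidence'],2))
E
```

```text
A [[653.0, -161.0], [651.0, -208.0], [454.0, -148.0], [451.0, -191.0]] [ 552.37636995 -177.04742815] [199.82536506 -14.81900496]
B [[631.0, -425.0], [630.0, -470.0], [433.0, -413.0], [430.0, -457.0]] [ 530.9902851  -441.54824499] [199.27662778 -12.44703954]
[ 495. -432.   51.  124.   86.] [ 432.84207 -457.46317] [ 558.08185 -402.635  ] [0.999 0.045] [103.  38.  20.] 0.83
[ 261. -480.  204.   50.   39.] [ 171.07097 -543.8224 ] [ 350.77832 -397.9862 ] [0.785 0.619] [252. 173. 181.] 0.69
[ 287. -226.   49.  162.   82.] [ 205.42294 -260.78372] [ 369.73462 -190.82834] [ 0.987 -0.162] [234. 125. 128.] 0.65
[ 499. -545.   17.   10.   85.] [ 494.5956 -553.6688] [ 504.6252 -536.5839] [ 0.038 -0.999] [162.  77.  81.] 0.56
```

View pics/w1.png

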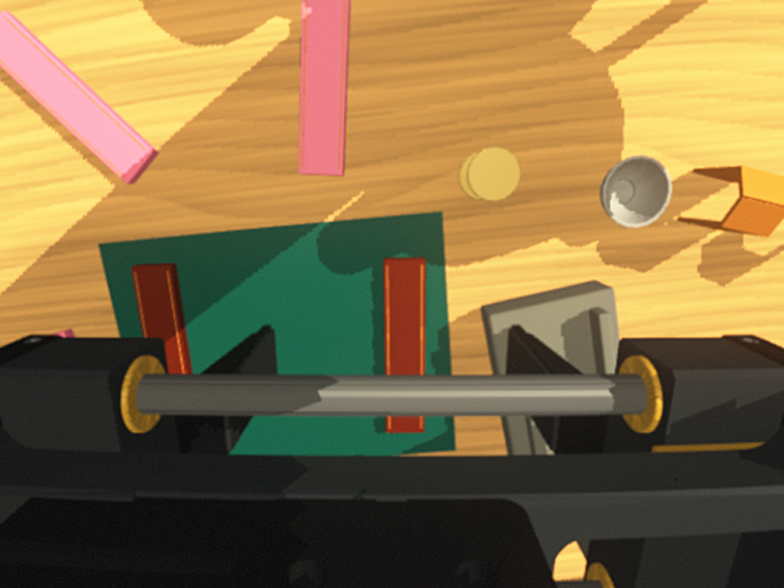

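The red panel A has its near edge at (384..424, 259) and its far edge at (387..424, 433). Panel B is at (156,265). Both are dark red, and the pink ones sit off the mat.

```bash
python3 - <<'E'
from h import *
w=dict(np.load('w1.npz'))
f=onz(w,np.array([[387,433],[424,432],[384,259],[424,258]])/1.4,14)[:,:2];print(f.round(1).tolist(),f.mean(0),f[:2].mean(0)-f[2:].mean(0))
f=onz(w,np.array([[609,283],[482,308]])/1.4,45);print('bed',f.round(1).tolist(),f[:,:2].mean(0))
f=onz(w,np.array([[134,267],[175,264]])/1.4,14);print('B near',f.round(1).tolist(),f[:,:2].mean(0))
E
```

```text
[[654.1, -203.3], [657.2, -161.2], [454.7, -185.3], [457.9, -144.3]] [ 555.95769422 -173.53177344] [199.4038306  -17.46291645]
bed [[495.9, 33.3, 45.0], [508.2, -93.5, 45.0]] [502.01577326 -30.10610542]
B near [[435.1, -448.0, 14.0], [436.8, -403.0, 14.0]] [ 435.96782702 -425.51073384]
```

```bash
python3 - <<'E'
from h import *
rows(475.5,-167.2,60,1.486)
rows(475.5,-167.2,11,1.486,[475.5,-167.2,60,1.486])
E
```

```text
[0.044, 0.0821, 0.8028, 0.0002, -0.0001, -0.0107] rows>= 5.8
[0.0, -0.0, 0.1633, 0.0, 0.0, 0.0] rows>= 1.2
```

>>> send_rows(moves=[[[0.044, 0.082, 0.7, 0, 0, -0.012], [0.044, 0.082, 0.7, 0, 0, -0.012], [0.044, 0.082, 0.7, 0, 0, -0.012], [0.044, 0.082, 0.7, 0, 0, -0.012], [0.044, 0.082, 0.7, 0, 0, -0.012], [0.044, 0.082, 0.7, 0, 0, -0.012], [0.044, 0.082, 0.8, 0, 0, -0.012], [0.044, 0.082, 0.85, 0, 0, -0.012], [0.044, 0.082, 0.9, 0, 0, -0.012], [0.044, 0.082, 0.94, 0, 0, -0.012], [0.044, 0.082, 0.964, 0, 0, -0.012], [0.044, 0.082, 0.964, 0, 0, -0.012]]])

```text
t: 5.45
eef_pos: [475.6, -168.2, 11.9]
tcp_rot: [-3.142, -0.0, 1.487]
ft_force: [0.1, -0.3, 0.5]
opening: 1.0
```

>>> send_rows(moves=[[[0, 0, 0, 0, 0, 0], [0, 0, 0, 0, 0, 0], [0, 0, 0, 0, 0, 0], [0, 0, 0, 0, 0, 0], [0, 0, 0, 0, 0, 0], [0, 0, 0, 0, 0, 0], [0, 0, 0, 0, 0, 0], [0, 0, 0, 0, 0, 0]]], grip=1)

```text
t: 6.12
eef_pos: [475.2, -168.7, 11.4]
tcp_rot: [-3.142, -0.0, 1.486]
ft_force: [0.3, -0.5, -0.0]
opening: 0.5
```

```bash
python3 - <<'E'
from h import *
x=np.array([np.cos(.11),np.sin(.11)]);s=np.array([562,-20])
p=s-80*x; print(p, s-157*x)
rows(475.5,-167.2,100,1.486)
rows(405,-90,100,1.681,[475.5,-168.7,100,1.486])
q=s-157*x
rows(q[0],q[1],100,1.681,[405,-90,100,1.681])
E
```

```text
[482.48351216 -28.78226407] [405.94889262 -37.23519323]
[0.0051, 0.0005, -0.2952, -0.0, -0.0001, 0.0002] rows>= 2.1
[0.2415, -0.2564, -0.0, 0.0, 0.0, -0.1241] rows>= 2.5
[0.1745, 0.0225, 0.0, 0.0, 0.0, 0.0] rows>= 1.3
```

>>> send_rows(moves=[[[0, 0, 0, 0, 0, 0], [0, 0, 0, 0, 0, 0], [0, 0, -0.05, 0, 0, 0], [0, 0, -0.1, 0, 0, 0], [0, 0, -0.2, 0, 0, 0], [0, 0, -0.29, 0, 0, 0], [0, 0, -0.29, 0, 0, 0], [0, 0, -0.29, 0, 0, 0]]])

```text
t: 6.78
eef_pos: [475.6, -168.9, 99.3]
tcp_rot: [3.139, 0.001, 1.486]
ft_force: [-0.2, 0.0, -1.3]
opening: 0.456
```

>>> send_rows(moves=[[[0.05, -0.256, 0, 0, 0, -0.03], [0.12, -0.256, 0, 0, 0, -0.06], [0.2, -0.256, 0, 0, 0, -0.1], [0.24, -0.256, 0, 0, 0, -0.124], [0.24, -0.256, 0, 0, 0, -0.124], [0.24, -0.256, 0, 0, 0, -0.124], [0.24, -0.256, 0, 0, 0, -0.124], [0.24, -0.256, 0, 0, 0, -0.124]]])

```text
t: 7.45
eef_pos: [405.0, -91.1, 98.0]
tcp_rot: [-3.141, -0.0, 1.68]
ft_force: [0.1, 0.3, -1.3]
opening: 0.459
```

```bash
python3 - <<'E'
from h import *
c=cam("scene"); save(c,'s1.png',(150,120,400,310),3)
rows(405.9,-37.2,100,1.681)
E
```

```text
[0.1782, 0.0228, -0.0064, -0.0002, -0.0002, -0.0008] rows>= 1.3
```

View pics/s1.png

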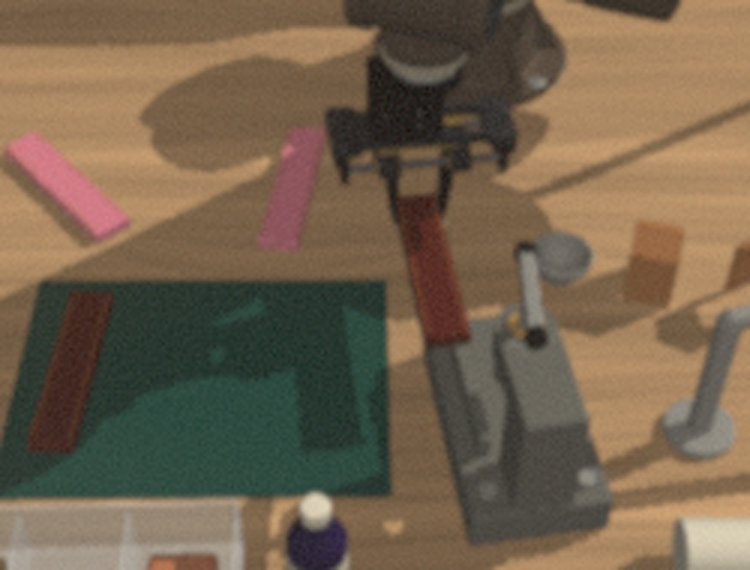

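```bash
python3 - <<'E'
from h import *
c=cam("scene")
x=np.array([np.cos(.11),np.sin(.11)]);y=np.array([-x[1],x[0]])
for z in(101,91,81):
  for u in(-20,180):
    print(z,u,[((proj(c,[*(np.array([405,-91.1])+u*x+v*y),z])[0]-[150,120])*3).round(1) for v in(-22,22)])
E
```

```text
101 -20 [array([392.8, 194.2]), array([434.6, 190.5])]
101 180 [array([424.6, 336.7]), array([471.2, 332. ])]
91 -20 [array([392.7, 201.3]), array([434.3, 197.7])]
91 180 [array([424.2, 343.9]), array([470.5, 339.2])]
81 -20 [array([392.5, 208.4]), array([433.9, 204.8])]
81 180 [array([423.9, 351. ]), array([469.9, 346.3])]
```

>>> send_rows(moves=[[[0.1, 0.02, 0, 0, 0, 0], [0.178, 0.023, 0, 0, 0, 0], [0.178, 0.023, 0.03, 0, 0, 0], [0.178, 0.023, 0.035, 0, 0, 0], [0.178, 0.08, 0.035, 0, 0, 0], [0.178, 0.16, 0.035, 0, 0, 0], [0.178, 0.23, 0.035, 0, 0, 0], [0.178, 0.278, 0.035, 0, 0, 0], [0.178, 0.278, 0.035, 0, 0, 0], [0.178, 0.278, 0.035, 0, 0, 0]]])

```text
t: 8.38
eef_pos: [481.6, -28.7, 87.6]
tcp_rot: [-3.141, -0.0, 1.681]
ft_force: [-0.1, -0.3, -1.6]
opening: 0.459
```

```bash
python3 - <<'E'
from h import *
print(env.state()['ft_force'])
w=cam("wrist");save(w,'w2.png',s=1.4)
c=cam("top"); save(c,'top2.png',(190,150,280,270),5)
E
```

```text
[-0.08099719 -0.33617608 -1.64612855]
```

View pics/top2.png

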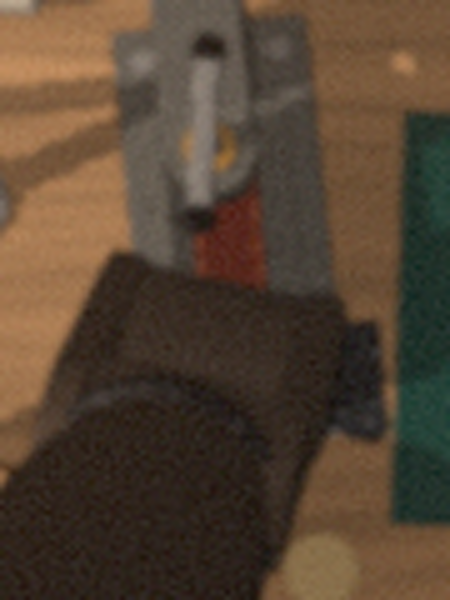

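```bash
python3 - <<'E'
from h import *
c=cam("top")
f=lambda p,z:onz(c,np.array(p)/5+[190,150],z)[:,:2].round(1).tolist()
print('bed edges',f([[138,250],[326,250],[330,290],[300,20],[118,35]],45)); print('panel',f([[192,250],[266,250],[194,270],[268,288]],91))
print('panel as commanded centre', 481.6+80*np.cos(.11),-28.7+80*np.sin(.11))
print('ball ends',f([[208,45],[198,217]],205))
E
```

```text
bed edges [[583.7, 42.2], [585.9, -80.5], [559.5, -83.7], [739.6, -60.1], [727.2, 59.9]]
panel [[577.3, 2.9], [578.2, -43.9], [564.6, 1.3], [553.9, -45.7]]
panel as commanded centre 561.1164878365357 -19.917735933026016
ball ends [[682.4, -13.1], [579.6, -10.1]]
```

View pics/w2.png

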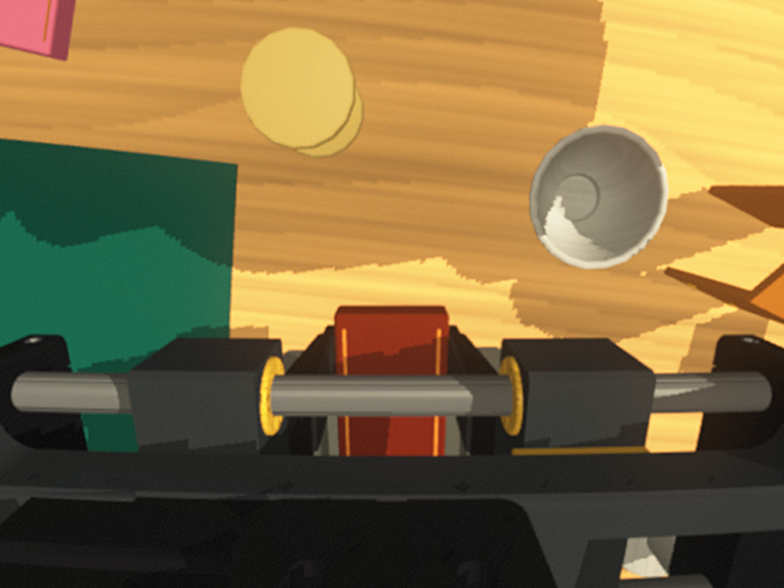

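>>> send_rows(moves=[[[0, 0.01, 0.03, 0, 0, -0.006], [0, 0.01, 0.06, 0, 0, -0.006], [0, 0.01, 0.08, 0, 0, -0.006], [0, 0.01, 0.095, 0, 0, -0.006], [0, 0.01, 0.102, 0, 0, -0.006], [0, 0.01, 0.102, 0, 0, -0.006], [0, 0.01, 0.102, 0, 0, -0.006]]])

```text
t: 9.12
eef_pos: [484.8, -27.8, 57.2]
tcp_rot: [-3.141, -0.0, 1.691]
ft_force: [0.4, -0.3, -1.2]
opening: 0.459
```

>>> send_rows(moves=[[[0, 0, 0.002, 0, 0, 0], [0, 0, 0.002, 0, 0, 0], [0, 0, 0.002, 0, 0, 0], [0, 0, 0.002, 0, 0, 0], [0, 0, 0.002, 0, 0, 0], [0, 0, 0.002, 0, 0, 0], [0, 0, -0.1, 0, 0, 0], [0, 0, -0.2, 0, 0, 0], [0, 0, -0.3, 0, 0, 0], [0, 0, -0.4, 0, 0, 0], [0, 0, -0.5, 0, 0, 0], [0, 0, -0.5, 0, 0, 0]]], grip=-1)

```text
t: 10.12
eef_pos: [486.5, -28.2, 212.3]
tcp_rot: [3.134, 0.002, 1.691]
ft_force: [-0.1, -0.1, -0.4]
opening: 0.998
```

```bash
python3 - <<'E'
from h import *
rows(440,-290,230,1.506); rows(440,-430,230,1.506,[440,-290,230,1.506])
E
```

```text
[-0.8481, -0.258, -0.059, 0.0049, 0.0011, 0.1176] rows>= 6.4
[-0.4657, 0.0302, 0.0, 0.0, 0.0, 0.0] rows>= 3.4
```

>>> send_rows(moves=[[[-0.848, -0.258, -0.06, 0, 0, 0.118], [-0.848, -0.258, -0.06, 0, 0, 0.118], [-0.848, -0.258, -0.06, 0, 0, 0.118], [-0.848, -0.258, -0.06, 0, 0, 0.118], [-0.848, -0.258, -0.06, 0, 0, 0.118], [-0.848, -0.258, -0.06, 0, 0, 0.118], [-0.848, -0.258, -0.06, 0, 0, 0.118]]])

```text
t: 10.7
eef_pos: [437.4, -293.9, 225.0]
tcp_rot: [3.141, 0.001, 1.503]
ft_force: [0.1, 1.2, -0.4]
opening: 0.998
```

>>> send_rows(moves=[[[-0.466, 0.03, 0, 0, 0, 0], [-0.466, 0.03, 0, 0, 0, 0], [-0.466, 0.03, 0, 0, 0, 0], [-0.466, 0.03, 0, 0, 0, 0], [-0.466, 0.03, 0, 0, 0, 0], [-0.466, 0.03, 0, 0, 0, 0]]])

```text
t: 11.2
eef_pos: [437.7, -429.9, 224.1]
tcp_rot: [-3.141, -0.001, 1.504]
ft_force: [0.2, 0.3, -0.3]
opening: 0.997
```

```bash
python3 - <<'E'
from h import *
w=cam("wrist"); save(w,'w3.png',s=1.4); np.savez('w3.npz',T=w['T'],mtx=w['mtx'],distortion=w['distortion'])
for r in env.outline_of("wrist","panel1_c"):
    m=r['region']; ys,xs=np.nonzero(m); P=onz(w,np.c_[xs,ys],14)[:,:2].astype(np.float32)
    (cx,cy),(a,b),an=cv2.minAreaRect(P)
    print(np.round([cx,cy,a,b,an]),P.min(0),P.max(0),w['image'][m].mean(0).round(),round(r['confidence'],2))
E
```

```text
[ 273. -473.  168.   45.   39.] [ 220.60672 -541.61725] [ 349.02838 -404.7065 ] [254. 172. 179.] 0.93
[ 300. -232.   50.  131.   81.] [ 238.63249 -266.0628 ] [ 366.94565 -198.81622] [218. 107. 111.] 0.84
[ 527. -437.   45.  189.   86.] [ 432.45007 -465.52972] [ 621.8662  -409.01172] [105.  41.  22.] 0.81
[525. -81.  29.  30.   9.] [510.23767 -97.70122] [537.3238  -64.32196] [68. 61. 46.] 0.46
```

View pics/w3.png

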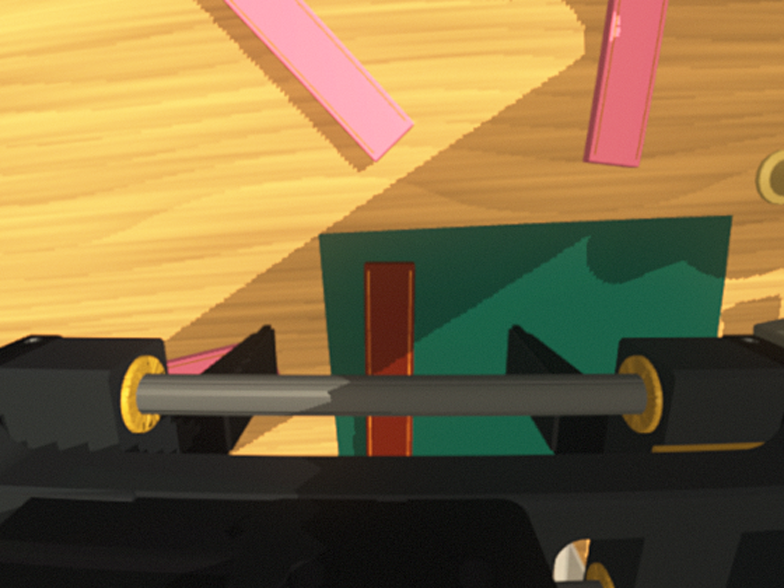

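```bash
python3 - <<'E'
from h import *
w=dict(np.load('w3.npz'))
f=onz(w,np.array([[366,264],[413,263],[371,452],[411,452]])/1.4,14)[:,:2];print(f.round(1).tolist())
d=f[2:].mean(0)-f[:2].mean(0);d/=np.linalg.norm(d);a=np.arctan2(d[1],d[0]);g=f[:2].mean(0)+20*d;print(d,a,g)
rows(g[0],g[1],11,np.pi/2+a)
E
```

```text
[[434.2, -450.3], [436.1, -410.1], [616.2, -460.3], [618.8, -422.0]]
[ 0.99820429 -0.05990154] -0.059937418617986515 [ 455.10528319 -431.39798106]
[-0.0061, 0.0575, 0.7129, -0.0004, -0.0006, -0.0032] rows>= 5.1
```

>>> send_rows(moves=[[[-0.006, 0.057, 0.45, 0, 0, -0.004], [-0.006, 0.057, 0.45, 0, 0, -0.004], [-0.006, 0.057, 0.45, 0, 0, -0.004], [-0.006, 0.057, 0.45, 0, 0, -0.004], [-0.006, 0.057, 0.55, 0, 0, -0.004], [-0.006, 0.057, 0.62, 0, 0, -0.004], [-0.006, 0.057, 0.67, 0, 0, -0.004], [-0.006, 0.057, 0.7, 0, 0, -0.004], [-0.006, 0.057, 0.711, 0, 0, -0.004], [-0.006, 0.057, 0.711, 0, 0, -0.004]]])

```text
t: 12.13
eef_pos: [455.4, -432.5, 12.6]
tcp_rot: [3.141, 0.0, 1.512]
ft_force: [0.1, -0.2, 0.1]
opening: 0.998
```

>>> send_rows(moves=[[[0, 0, 0, 0, 0, 0], [0, 0, 0, 0, 0, 0], [0, 0, 0, 0, 0, 0], [0, 0, 0, 0, 0, 0], [0, 0, 0, 0, 0, 0], [0, 0, 0, 0, 0, 0], [0, 0, 0, 0, 0, 0], [0, 0, 0, 0, 0, 0], [0, 0, -0.06, 0, 0, 0], [0, 0, -0.15, 0, 0, 0], [0, 0, -0.3, 0, 0, 0], [0, 0, -0.3, 0, 0, 0]]], grip=1)

```text
t: 13.13
eef_pos: [456.7, -434.5, 108.0]
tcp_rot: [3.136, 0.006, 1.512]
ft_force: [0.8, -0.7, 0.6]
opening: 0.457
```

```bash
python3 - <<'E'
from h import *
c=cam("top"); save(c,'top3.png',(190,150,280,270),5)
print(env.state()['opening'],env.state()['eef_pos'])
rows(425,-230,115,1.65); rows(408,-90,115,1.691,[425,-230,115,1.65]);rows(408,-37,115,1.691,[408,-90,115,1.691]);rows(485,-27.8,115,1.691,[408,-37,115,1.691])
E
```

```text
0.4548993247626993 [ 456.29265639 -433.98151483  105.98733094]
[0.6724, -0.1441, -0.0338, 0.0026, 0.0031, -0.088] rows>= 5.0
[0.4697, -0.0196, -0.0, 0.0, 0.0, -0.0261] rows>= 3.4
[0.1754, 0.0212, 0.0, 0.0, 0.0, 0.0] rows>= 1.3
[-0.0003, 0.2585, 0.0, 0.0, 0.0, 0.0] rows>= 1.9
```

View pics/top3.png

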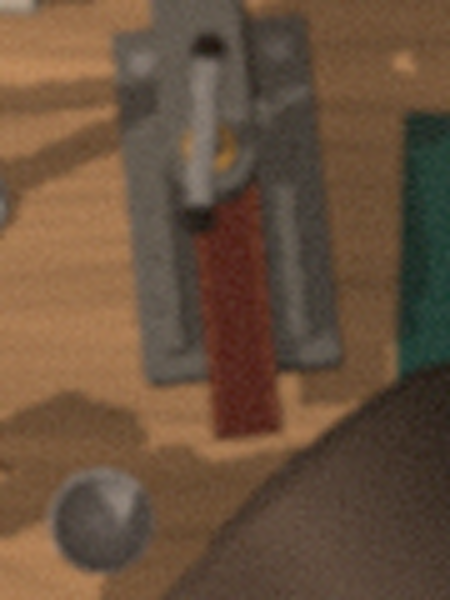

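>>> send_rows(moves=[[[0.06, -0.144, -0.03, 0, 0, -0.02], [0.18, -0.144, -0.03, 0, 0, -0.04], [0.31, -0.144, -0.03, 0, 0, -0.06], [0.44, -0.144, -0.03, 0, 0, -0.08], [0.57, -0.144, -0.03, 0, 0, -0.088], [0.672, -0.144, -0.03, 0, 0, -0.088], [0.672, -0.144, -0.03, 0, 0, -0.088], [0.672, -0.144, -0.03, 0, 0, -0.088]]])

```text
t: 13.85
eef_pos: [423.8, -227.5, 110.4]
tcp_rot: [-3.141, -0.001, 1.652]
ft_force: [0.1, 0.1, -1.2]
opening: 0.461
```

>>> send_rows(moves=[[[0.12, -0.02, 0, 0, 0, -0.01], [0.24, -0.02, 0, 0, 0, -0.02], [0.36, -0.02, 0, 0, 0, -0.026], [0.47, -0.02, 0, 0, 0, -0.026], [0.47, -0.02, 0, 0, 0, -0.026], [0.47, -0.02, 0, 0, 0, -0.026]]])

```text
t: 14.35
eef_pos: [407.1, -88.6, 110.7]
tcp_rot: [-3.141, -0.0, 1.692]
ft_force: [0.9, -0.5, -1.2]
opening: 0.46
```

```bash
python3 - <<'E'
from h import *
print(env.state()['opening'])
rows(408,-37,100,1.691);rows(408,-37,88,1.691);
rows(485,-27.8,88,1.691)
E
```

```text
0.46047378411739565
[0.1702, 0.0239, 0.0358, -0.0001, -0.0, 0.001] rows>= 1.3
[0.1702, 0.0239, 0.0758, -0.0001, -0.0, 0.001] rows>= 1.4
[0.1695, 0.2824, 0.0758, -0.0001, -0.0, 0.001] rows>= 2.4
```

>>> send_rows(moves=[[[0.08, 0.024, 0.01, 0, 0, 0], [0.17, 0.024, 0.04, 0, 0, 0], [0.17, 0.024, 0.074, 0, 0, 0], [0.17, 0.07, 0.074, 0, 0, 0], [0.17, 0.14, 0.074, 0, 0, 0], [0.17, 0.21, 0.074, 0, 0, 0], [0.17, 0.27, 0.074, 0, 0, 0], [0.17, 0.282, 0.074, 0, 0, 0], [0.17, 0.282, 0.1, 0, 0, 0], [0.17, 0.282, 0.12, 0, 0, 0], [0.17, 0.282, 0.128, 0, 0, 0], [0.17, 0.282, 0.128, 0, 0, 0]]])

```text
t: 15.35
eef_pos: [483.9, -29.1, 72.2]
tcp_rot: [-3.141, 0.0, 1.69]
ft_force: [-1.0, -3.5, 5.4]
opening: 0.458
```

>>> send_rows(moves=[[[0, 0, 0, 0, 0, 0], [0, 0, 0, 0, 0, 0], [0, 0, 0, 0, 0, 0], [0, 0, 0, 0, 0, 0], [0, 0, 0, 0, 0, 0], [0, 0, 0, 0, 0, 0], [0, 0, -0.1, 0, 0, 0], [0, 0, -0.2, 0, 0, 0], [0, 0, -0.3, 0, 0, 0], [0, 0, -0.4, 0, 0, 0], [0, 0, -0.54, 0, 0, 0], [0, 0, -0.68, 0, 0, 0]]], grip=-1)

```text
t: 16.35
eef_pos: [484.0, -27.9, 277.5]
tcp_rot: [-3.141, -0.0, 1.691]
ft_force: [1.0, 0.4, 0.6]
opening: 0.999
```

```bash
python3 - <<'E'
from h import *
print(env.state()['eef_pos'])
rows(420,150,300,1.3)
E
```

```text
[484.02700599 -27.86666944 277.520718  ]
[0.6142, -0.141, -0.0745, -0.0007, -0.0002, 0.2488] rows>= 4.6
```

>>> send_rows(moves=[[[0.81, -0.14, -0.05, 0, 0, 0], [0.81, -0.14, -0.05, 0, 0, 0], [0.81, -0.14, -0.05, 0, 0, 0], [0.81, -0.14, -0.05, 0, 0, 0], [0.81, -0.14, -0.05, 0, 0, 0], [0.81, -0.14, -0.05, 0, 0, 0], [0.81, -0.14, -0.05, 0, 0, 0], [0.81, -0.14, -0.05, 0, 0, 0], [0.81, -0.14, -0.05, 0, 0, 0]]])

```text
t: 17.1
eef_pos: [413.9, 208.1, 290.8]
tcp_rot: [-3.141, 0.0, 1.692]
ft_force: [0.2, -1.0, -0.2]
opening: 1.002
```

```bash
python3 - <<'E'
from h import *
w=cam("wrist"); np.savez('w4.npz',T=w['T'],mtx=w['mtx'],distortion=w['distortion'])
c=cam("top"); a=cv2.resize(c['image'][150:255,190:280],None,fx=4,fy=4,interpolation=cv2.INTER_CUBIC)
b=w['image']; im=np.zeros((420,920,3),np.uint8); im[:,:360]=a; im[:,360:]=b
cv2.imwrite('pics/m4.png',im[:,:800][...,::-1]); cv2.imwrite('pics/w4.png',cv2.resize(b,None,fx=1.4,fy=1.4)[...,::-1])
for t in('cuff1','panel1'):
  for n in('wrist','top'):
    for r in env.look_for(n,t): print(t,n,np.round(r['xy']),r['confidence'])
E
```

```text
cuff1 wrist [325. 219.] 0.97
cuff1 top [176. 248.] 0.81Traceback (most recent call last):
  File "<stdin>", line 8, in <module>
ValueError: it knows: cuff, cuff1, cuff2, cuff3, dye, foot, foot_face, handle, handle_bar, mallet, panel1, panel2, panel3, press, press_seat, rail_mid, spool, tin
```

View pics/m4.png

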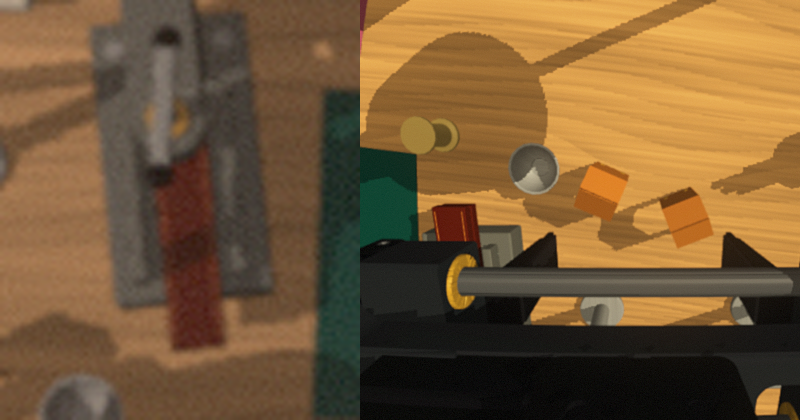

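```bash
python3 - <<'E'
from h import *
rows(560,90,310,1.62);rows(690,-12,310,1.541,[560,90,310,1.62])
E
```

```text
[-0.4448, 0.4361, -0.0638, -0.0001, 0.0, 0.0437] rows>= 4.5
[-0.3609, 0.4161, 0.0, 0.0, -0.0, 0.0503] rows>= 4.0
```

>>> send_rows(moves=[[[-0.445, 0.436, -0.064, 0, 0, 0.044], [-0.445, 0.436, -0.064, 0, 0, 0.044], [-0.445, 0.436, -0.064, 0, 0, 0.044], [-0.445, 0.436, -0.064, 0, 0, 0.044], [-0.445, 0.436, -0.064, 0, 0, 0.044], [-0.445, 0.436, -0.064, 0, 0, 0.044]]])

```text
t: 17.8
eef_pos: [562.8, 87.3, 309.7]
tcp_rot: [3.141, 0.0, 1.617]
ft_force: [-1.0, 0.6, 0.1]
opening: 0.997
```

>>> send_rows(moves=[[[-0.361, 0.416, 0, 0, 0, 0.05], [-0.361, 0.416, 0, 0, 0, 0.05], [-0.361, 0.416, 0, 0, 0, 0.05], [-0.361, 0.416, 0, 0, 0, 0.05], [-0.361, 0.416, 0, 0, 0, 0.05], [-0.361, 0.416, 0, 0, 0, 0.05], [-0.361, 0.416, 0, 0, 0, 0.05]]])

```text
t: 18.38
eef_pos: [689.2, -10.7, 309.7]
tcp_rot: [-3.14, -0.0, 1.542]
ft_force: [0.5, 0.8, 0.7]
opening: 1.0
```

```bash
python3 - <<'E'
from h import *
w=cam("wrist"); save(w,'w5.png',s=1.4); np.savez('w5.npz',T=w['T'],mtx=w['mtx'],distortion=w['distortion'])
for r in env.outline_of("wrist","handle_bar"):
    ys,xs=np.nonzero(r['region']); P=onz(w,np.c_[xs,ys],205)[:,:2].astype(np.float32); print(cv2.minAreaRect(P),r['xy'],r['confidence'])
E
```

```text
((631.605712890625, -8.013726234436035), (20.029268264770508, 120.42794799804688), 88.77910614013672) [279.5, 143.7] 0.77
```

View pics/w5.png

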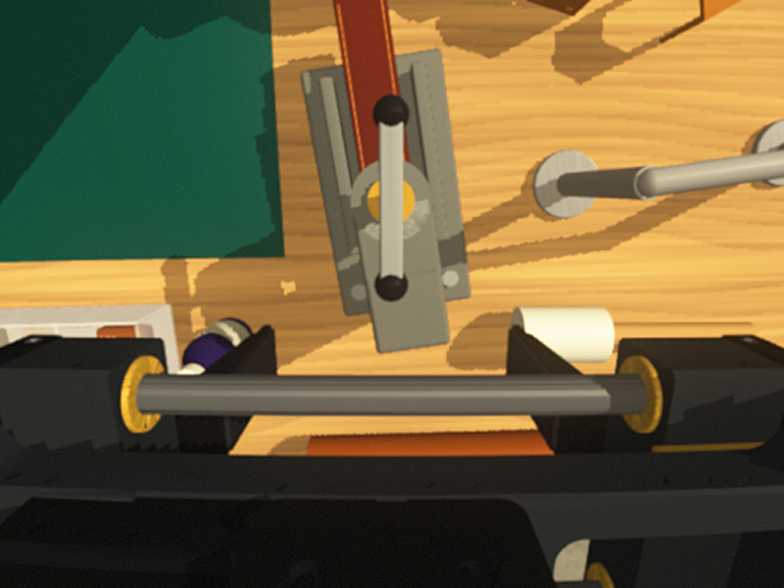

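```bash
python3 - <<'E'
from h import *
w=dict(np.load('w5.npz'));print(onz(w,np.array([[390,112],[391,288]])/1.4,205))
rows(631.5,-8.8,194,1.542)
E
```

```text
[[581.24813977  -7.66708115 205.        ]
 [684.33673026 -10.06475901 205.        ]]
[-0.0019, -0.192, 0.3889, 0.0001, -0.0001, 0.001] rows>= 3.1
```

>>> send_rows(moves=[[[0, -0.1, 0, 0, 0, 0], [0, -0.19, 0, 0, 0, 0], [0, -0.19, 0.1, 0, 0, 0], [0, -0.19, 0.2, 0, 0, 0], [0, -0.19, 0.28, 0, 0, 0], [0, -0.19, 0.34, 0, 0, 0], [0, -0.19, 0.375, 0, 0, 0], [0, -0.19, 0.387, 0, 0, 0], [0, -0.19, 0.387, 0, 0, 0]]])

```text
t: 19.23
eef_pos: [632.7, -8.5, 194.2]
tcp_rot: [-3.141, -0.0, 1.544]
ft_force: [0.3, 0.7, -0.4]
opening: 1.004
```

>>> send_rows(moves=[[[0, 0, 0, 0, 0, 0], [0, 0, 0, 0, 0, 0], [0, 0, 0, 0, 0, 0], [0, 0, 0, 0, 0, 0], [0, 0, 0, 0, 0, 0], [0, 0, 0, 0, 0, 0], [0, 0, 0, 0, 0, 0], [0, 0, 0, 0, 0, 0], [0, 0, 0, 0, 0, 0], [0, 0, 0, 0, 0, 0], [0, 0, 0, 0, 0, 0], [0, 0, 0, 0, 0, 0]]], grip=1)

```text
t: 20.23
eef_pos: [633.0, -9.0, 194.0]
tcp_rot: [-3.142, -0.0, 1.543]
ft_force: [-0.1, -1.1, -0.3]
opening: 0.219
```

>>> send_rows(moves=[[[0, 0, 0, 0, 0, 0], [0, 0, 0, 0, 0, 0], [0, 0, 0, 0, 0, 0], [0, 0, 0, 0, 0, 0.06], [0, 0, 0, 0, 0, 0.13], [0, 0, 0, 0, 0, 0.2], [0, 0, 0, 0, 0, 0.27], [0, 0, 0, 0, 0, 0.34], [0, 0, 0, 0, 0, 0.41], [0, 0, 0, 0, 0, 0.48], [0, 0, 0, 0, 0, 0.5], [0, 0, 0, 0, 0, 0.5]]])

```text
t: 21.23
eef_pos: [632.5, -10.2, 194.0]
tcp_rot: [3.141, 0.002, 0.755]
ft_force: [-2.7, -9.0, 1.9]
opening: 0.146
```

```bash
python3 - <<'E'
from h import *
s=env.state();print(s['moment'],s['ft_force'],s['joints'],s['opening'],s['tcp_rot'])
E
```

```text
[-1.44365306  0.46694835 -0.03017293] [-2.73733888 -8.99917238  1.90296283] [-0.11973698  0.5301344   1.57099436 -0.00214515  1.04133737 -0.87381011] 0.1459901850370745 [3.14107534e+00 1.98025967e-03 7.55156864e-01]
```

>>> send_rows(moves=[[[-0.004, 0.003, 0, 0, 0, 0.07], [-0.004, 0.003, 0, 0, 0, 0.14], [-0.004, 0.003, 0, 0, 0, 0.21], [-0.004, 0.003, 0, 0, 0, 0.28], [-0.004, 0.003, 0, 0, 0, 0.35], [-0.004, 0.003, 0, 0, 0, 0.42], [-0.004, 0.003, 0, 0, 0, 0.49], [-0.004, 0.003, 0, 0, 0, 0.56], [-0.004, 0.003, 0, 0, 0, 0.63], [-0.004, 0.003, 0, 0, 0, 0.7], [-0.004, 0.003, 0, 0, 0, 0.7], [-0.004, 0.003, 0, 0, 0, 0.7]]])

```text
t: 22.23
eef_pos: [631.2, -10.5, 194.0]
tcp_rot: [3.14, 0.003, -0.343]
ft_force: [-9.6, -1.7, 3.9]
opening: 0.14
```

```bash
cat > st.py <<'E'
from h import *
s=env.state();print('M',s['moment'].round(3),'F',s['ft_force'].round(1),'j',s['joints'].round(3),s['opening'],s['tcp_rot'].round(3),s['eef_pos'].round(1))
E
python3 st.py
```

```text
M [-0.45   1.462 -0.187] F [-9.6 -1.7  3.9] j [-0.121  0.529  1.573 -0.     1.043  0.222] 0.13951811038118292 [ 3.14e+00  3.00e-03 -3.43e-01] [631.2 -10.5 194. ]
```

>>> send_rows(moves=[[[-0.004, 0.003, 0, 0, 0, 0.07], [-0.004, 0.003, 0, 0, 0, 0.14], [-0.004, 0.003, 0, 0, 0, 0.21], [-0.004, 0.003, 0, 0, 0, 0.28], [-0.004, 0.003, 0, 0, 0, 0.35], [-0.004, 0.003, 0, 0, 0, 0.42], [-0.004, 0.003, 0, 0, 0, 0.49], [-0.004, 0.003, 0, 0, 0, 0.56], [-0.004, 0.003, 0, 0, 0, 0.63], [-0.004, 0.003, 0, 0, 0, 0.7], [-0.004, 0.003, 0, 0, 0, 0.7], [-0.004, 0.003, 0, 0, 0, 0.7]]])

```text
t: 23.23
eef_pos: [630.3, -9.5, 194.0]
tcp_rot: [3.14, 0.002, -1.442]
ft_force: [-5.7, 6.4, 2.3]
opening: 0.144
```

>>> send_rows(moves=[[[0, 0, 0, 0, 0, 0.07], [0, 0, 0, 0, 0, 0.14], [0, 0, 0, 0, 0, 0.21], [0, 0, 0, 0, 0, 0.28], [0, 0, 0, 0, 0, 0.35], [0, 0, 0, 0, 0, 0.42], [0, 0, 0, 0, 0, 0.49], [0, 0, 0, 0, 0, 0.56], [0, 0, 0, 0, 0, 0.63], [0, 0, 0, 0, 0, 0.7], [0, 0, 0, 0, 0, 0.7]]])

```text
t: 24.15
eef_pos: [630.9, -8.3, 194.0]
tcp_rot: [3.138, 0.001, -2.548]
ft_force: [-1.8, 13.4, 0.7]
opening: 0.139
```

```bash
python3 st.py
```

```text
M [ 2.263  0.405 -0.171] F [-1.8 13.4  0.7] j [-0.119  0.528  1.576  0.004  1.04   2.426] 0.13896905317345126 [ 3.138e+00  1.000e-03 -2.548e+00] [630.9  -8.3 194. ]
```

>>> send_rows(moves=[[[0, 0, 0, 0, 0, 0], [0, 0, 0, 0, 0, 0], [0, 0, 0, 0, 0, 0], [0, 0, 0, 0, 0, 0], [0, 0, -0.07, 0, 0, 0], [0, 0, -0.15, 0, 0, 0], [0, 0, -0.2, 0, 0, -0.07], [0, 0, -0.2, 0, 0, -0.14], [0, 0, -0.2, 0, 0, -0.21], [0, 0, -0.2, 0, 0, -0.28], [0, 0, -0.2, 0, 0, -0.35], [0, 0, -0.2, 0, 0, -0.42]]], grip=-1)

```text
t: 25.15
eef_pos: [631.3, -11.2, 254.1]
tcp_rot: [-3.141, 0.0, -1.876]
ft_force: [0.2, -1.1, 0.3]
opening: 0.933
```

>>> send_rows(moves=[[[0, 0, 0, 0, 0, -0.95], [0, 0, 0, 0, 0, -0.95], [0, 0, 0, 0, 0, -0.95], [0, 0, 0, 0, 0, -0.95], [0, 0, 0, 0, 0, -0.95], [0, 0, 0, 0, 0, -0.95], [0, 0, 0, 0, 0, -0.95], [0, 0, 0, 0, 0, -0.95], [0, 0, 0, 0, 0, -0.95], [0, 0, 0, 0, 0, -0.95], [0, 0, 0, 0, 0, -0.95], [0, 0, 0, 0, 0, -0.95]]])

```text
t: 26.15
eef_pos: [631.3, -11.2, 254.1]
tcp_rot: [-3.142, -0.0, -0.383]
ft_force: [0.4, 0.8, 0.8]
opening: 0.999
```

>>> send_rows(moves=[[[0, 0, 0, 0, 0, -0.63], [0, 0, 0, 0, 0, -0.63], [0, 0, 0, 0, 0, -0.63], [0, 0, 0, 0, 0, -0.63], [0, 0, 0, 0, 0, -0.63], [0, 0, 0, 0, 0, -0.63], [0, 0, 0, 0, 0, -0.63], [0, 0, 0, 0, 0, -0.63], [0, 0, 0, 0, 0, -0.63], [0, 0, 0, 0, 0, -0.63]]])

```text
t: 26.98
eef_pos: [631.3, -11.1, 254.0]
tcp_rot: [-3.142, -0.0, 0.597]
ft_force: [-0.1, 1.0, 0.2]
opening: 0.998
```

```bash
python3 st.py; python3 - <<'E'
from h import *
rows(631.3,-9.6,194,-2.548+np.pi)
c=cam("top");
for r in env.outline_of("top","handle_bar"): 
    ys,xs=np.nonzero(r['region']); P=onz(c,np.c_[xs,ys],205)[:,:2].astype(np.float32); print(cv2.minAreaRect(P),r['confidence'])
E
```

```text
M [-0.028  0.01   0.038] F [-0.1  1.   0.2] j [-0.122  0.472  1.503  0.     1.166 -0.719] 0.9983065010169235 [-3.142 -0.     0.597] [631.3 -11.1 254. ]
[0.0029, -0.0041, 0.2001, -0.0, -0.0001, 0.0019] rows>= 1.4
```

>>> send_rows(moves=[[[0.003, -0.004, 0.07, 0, 0, 0], [0.003, -0.004, 0.14, 0, 0, 0], [0.003, -0.004, 0.2, 0, 0, 0], [0.003, -0.004, 0.2, 0, 0, 0], [0.003, -0.004, 0.2, 0, 0, 0]]])

```text
t: 27.5
eef_pos: [631.2, -9.4, 193.8]
tcp_rot: [-3.141, 0.001, 0.599]
ft_force: [0.9, -0.0, 0.2]
opening: 0.998
```

>>> send_rows(moves=[[[0, 0, 0, 0, 0, 0], [0, 0, 0, 0, 0, 0], [0, 0, 0, 0, 0, 0], [0, 0, 0, 0, 0, 0], [0, 0, 0, 0, 0, 0], [0, 0, 0, 0, 0, 0], [0, 0, 0, 0, 0, 0], [0, 0, 0, 0, 0, 0], [0, 0, 0, 0, 0, 0], [0, 0, 0, 0, 0, 0], [0, 0, 0, 0, 0, 0], [0, 0, 0, 0, 0, 0]]], grip=1)

```text
t: 28.5
eef_pos: [631.3, -9.4, 194.0]
tcp_rot: [-3.142, -0.0, 0.601]
ft_force: [-0.7, 0.2, 0.3]
opening: 0.214
```

>>> send_rows(moves=[[[0, 0, 0, 0, 0, 0], [0, 0, 0, 0, 0, 0.07], [0, 0, 0, 0, 0, 0.14], [0, 0, 0, 0, 0, 0.21], [0, 0, 0, 0, 0, 0.28], [0, 0, 0, 0, 0, 0.35], [0, 0, 0, 0, 0, 0.42], [0, 0, 0, 0, 0, 0.49], [0, 0, 0, 0, 0, 0.56], [0, 0, 0, 0, 0, 0.63], [0, 0, 0, 0, 0, 0.7], [0, 0, 0, 0, 0, 0.7]]])

```text
t: 29.5
eef_pos: [631.7, -9.3, 194.1]
tcp_rot: [-3.141, -0.001, -0.504]
ft_force: [3.2, 0.8, -1.0]
opening: 0.146
```

```bash
python3 st.py
```

```text
M [ 0.082 -0.372 -0.205] F [ 3.2  0.8 -1. ] j [-0.119  0.528  1.575  0.     1.038  0.384] 0.14556993813850103 [-3.141e+00 -1.000e-03 -5.040e-01] [631.7  -9.3 194.1]
```

>>> send_rows(moves=[[[0, 0, 0, 0, 0, 0.07], [0, 0, 0, 0, 0, 0.14], [0, 0, 0, 0, 0, 0.21], [0, 0, 0, 0, 0, 0.28], [0, 0, 0, 0, 0, 0.35], [0, 0, 0, 0, 0, 0.35], [0, 0, 0, 0, 0, 0.35]]])

```text
t: 30.08
eef_pos: [631.7, -9.3, 194.1]
tcp_rot: [-3.141, -0.0, -1.043]
ft_force: [4.1, 1.8, -1.1]
opening: 0.144
```

```bash
python3 st.py
```

```text
M [ 0.169 -0.572 -0.233] F [ 4.1  1.8 -1.1] j [-1.190e-01  5.280e-01  1.575e+00  1.000e-03  1.038e+00  9.240e-01] 0.144230879431232 [-3.141 -0.    -1.043] [631.7  -9.3 194.1]
```

>>> send_rows(moves=[[[0, 0, 0, 0, 0, 0.07], [0, 0, 0, 0, 0, 0.14], [0, 0, 0, 0, 0, 0.21], [0, 0, 0, 0, 0, 0.28], [0, 0, 0, 0, 0, 0.28], [0, 0, 0, 0, 0, 0.28]]])

```text
t: 30.58
eef_pos: [631.7, -9.4, 194.1]
tcp_rot: [-3.141, 0.0, -1.482]
ft_force: [5.4, 1.9, -2.9]
opening: 0.146
```

```bash
python3 st.py
```

```text
M [ 0.247 -0.644 -0.245] F [ 5.4  1.9 -2.9] j [-0.119  0.528  1.575  0.     1.038  1.362] 0.14621409314128464 [-3.141  0.    -1.482] [631.7  -9.4 194.1]
```

>>> send_rows(moves=[[[0, 0, 0, 0, 0, 0.07], [0, 0, 0, 0, 0, 0.14], [0, 0, 0, 0, 0, 0.21], [0, 0, 0, 0, 0, 0.21], [0, 0, 0, 0, 0, 0.21], [0, 0, 0, 0, 0, 0.21]]])

```text
t: 31.08
eef_pos: [631.7, -9.4, 194.1]
tcp_rot: [-3.141, 0.0, -1.811]
ft_force: [6.0, 0.6, -2.7]
opening: 0.143
```

```bash
python3 st.py
```

```text
M [ 0.252 -0.677 -0.162] F [ 6.   0.6 -2.7] j [-0.12   0.528  1.575  0.     1.038  1.691] 0.14257638149661503 [-3.141  0.    -1.811] [631.7  -9.4 194.1]
```

>>> send_rows(moves=[[[0, 0, 0, 0, 0, 0.07], [0, 0, 0, 0, 0, 0.14], [0, 0, 0, 0, 0, 0.18], [0, 0, 0, 0, 0, 0.18], [0, 0, 0, 0, 0, 0.18], [0, 0, 0, 0, 0, 0.18]]])

```text
t: 31.58
eef_pos: [631.7, -9.4, 194.1]
tcp_rot: [-3.141, 0.001, -2.094]
ft_force: [5.3, 1.2, -2.8]
opening: 0.145
```

```bash
python3 st.py
```

```text
M [ 0.144 -0.707 -0.109] F [ 5.3  1.2 -2.8] j [-0.12   0.528  1.575  0.     1.038  1.974] 0.1447091223558774 [-3.141e+00  1.000e-03 -2.094e+00] [631.7  -9.4 194.1]
```

>>> send_rows(moves=[[[0, 0, 0, 0, 0, 0.05], [0, 0, 0, 0, 0, 0.1], [0, 0, 0, 0, 0, 0.15]]])

```text
t: 31.83
eef_pos: [631.6, -9.4, 194.1]
tcp_rot: [-3.141, 0.0, -2.332]
ft_force: [5.2, 1.2, -1.9]
opening: 0.144
```

```bash
python3 st.py; python3 - <<'E'
from h import *
c=cam("scene"); print(env.state()['moment'][2]); w=cam('wrist'); print(env.state()['moment'][2])
cv2.imwrite('pics/s6.png',cv2.resize(c['image'][180:290,230:390],None,fx=5,fy=5,interpolation=cv2.INTER_CUBIC)[...,::-1])
E
```

```text
M [ 0.263 -0.663  0.3  ] F [ 5.2  1.2 -1.9] j [-0.119  0.528  1.575  0.     1.038  2.213] 0.14424969648086244 [-3.141  0.    -2.332] [631.6  -9.4 194.1]
0.207235567291553
0.009453603274839517
```

View pics/s6.png

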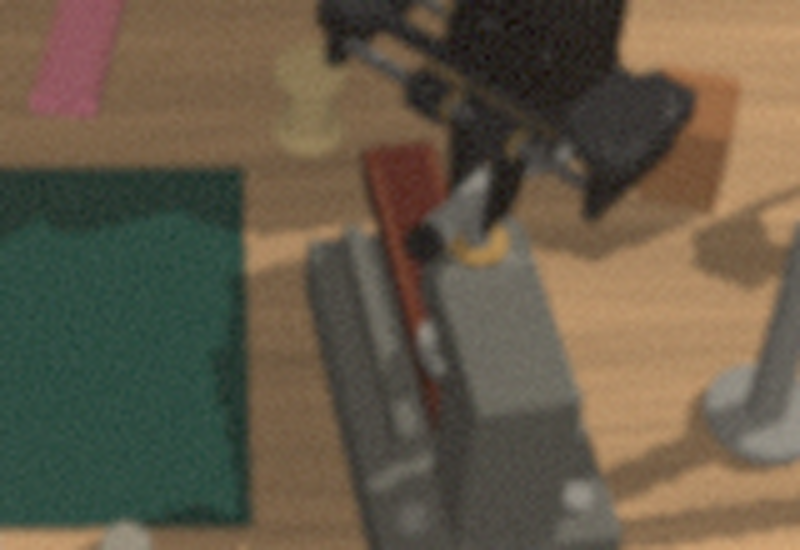

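>>> send_rows(moves=[[[0, 0, 0, 0, 0, 0.02], [0, 0, 0, 0, 0, 0.04], [0, 0, 0, 0, 0, 0.06]]])

```text
t: 32.18
eef_pos: [631.6, -9.4, 194.0]
tcp_rot: [-3.141, 0.0, -2.424]
ft_force: [5.6, 0.6, -2.3]
opening: 0.147
```

```bash
python3 st.py
```

```text
M [ 0.253 -0.652  0.354] F [ 5.6  0.6 -2.3] j [-0.119  0.528  1.575 -0.     1.038  2.305] 0.14713813591818609 [-3.141  0.    -2.424] [631.6  -9.4 194. ]
```

>>> send_rows(moves=[[[0, 0, 0, 0, 0, 0.02], [0, 0, 0, 0, 0, 0.04], [0, 0, 0, 0, 0, 0.06], [0, 0, 0, 0, 0, 0.08]]])

```text
t: 32.52
eef_pos: [631.6, -9.4, 194.1]
tcp_rot: [-3.141, 0.001, -2.55]
ft_force: [4.7, 1.8, -2.2]
opening: 0.144
```

```bash
python3 st.py
```

```text
M [ 0.245 -0.64   0.382] F [ 4.7  1.8 -2.2] j [-0.119  0.528  1.575 -0.     1.038  2.431] 0.1435924928985115 [-3.141e+00  1.000e-03 -2.550e+00] [631.6  -9.4 194.1]
```

>>> send_rows(moves=[[[0, 0, 0, 0, 0, 0.02], [0, 0, 0, 0, 0, 0.04], [0, 0, 0, 0, 0, 0.06], [0, 0, 0, 0, 0, 0.08]]])

```text
t: 32.85
eef_pos: [631.6, -9.4, 194.1]
tcp_rot: [-3.141, 0.001, -2.676]
ft_force: [5.0, 0.3, -2.4]
opening: 0.144
```

```bash
python3 st.py
```

```text
M [ 0.288 -0.602  0.421] F [ 5.   0.3 -2.4] j [-0.119  0.528  1.575 -0.     1.038  2.556] 0.14372799473824097 [-3.141e+00  1.000e-03 -2.676e+00] [631.6  -9.4 194.1]
```

>>> send_rows(moves=[[[0, 0, 0, 0, 0, 0.08], [0, 0, 0, 0, 0, 0.08], [0, 0, 0, 0, 0, 0.08], [0, 0, 0, 0, 0, 0.08]]])

```text
t: 33.18
eef_pos: [631.6, -9.4, 194.1]
tcp_rot: [3.14, 0.002, -2.799]
ft_force: [6.1, 6.0, -2.2]
opening: 0.145
```

```bash
python3 st.py
```

```text
M [ 0.947 -0.821 -0.008] F [ 6.1  6.  -2.2] j [-0.121  0.528  1.575  0.003  1.038  2.677] 0.14464524934626122 [ 3.140e+00  2.000e-03 -2.799e+00] [631.6  -9.4 194.1]
```

>>> send_rows(moves=[[[0, 0, 0, 0, 0, 0], [0, 0, 0, 0, 0, 0], [0, 0, 0, 0, 0, 0], [0, 0, 0, 0, 0, 0], [0, 0, 0, 0, 0, 0], [0, 0, -0.07, 0, 0, 0], [0, 0, -0.15, 0, 0, 0], [0, 0, -0.25, 0, 0, -0.05], [0, 0, -0.35, 0, 0, -0.12], [0, 0, -0.35, 0, 0, -0.19], [0, 0, -0.35, 0, 0, -0.26], [0, 0, -0.35, 0, 0, -0.33]]], grip=-1)

```text
t: 34.18
eef_pos: [631.1, -10.4, 299.7]
tcp_rot: [3.142, 0.002, -2.282]
ft_force: [0.2, -0.2, 0.5]
opening: 0.929
```

```bash
python3 - <<'E'
from h import *
s=env.state(); print(s['tcp_rot'],s['eef_pos'],s['joints'])
# cuff data from w4: corners (m4 px minus 360)
w=dict(np.load('w4.npz'))
im=cv2.imread('pics/w4.png'); im=im[200:360,280:520]
cv2.imwrite('pics/cuffs.png',cv2.resize(im,None,fx=3.3,fy=3.3,interpolation=cv2.INTER_CUBIC))
E
```

```text
[ 3.14159080e+00  1.55199357e-03 -2.28197520e+00] [631.13251506 -10.44261688 299.70434944] [-1.21678787e-01  4.37282907e-01  1.43899911e+00  1.35411946e-03
  1.26444962e+00  2.15988859e+00]
```

View pics/cuffs.png

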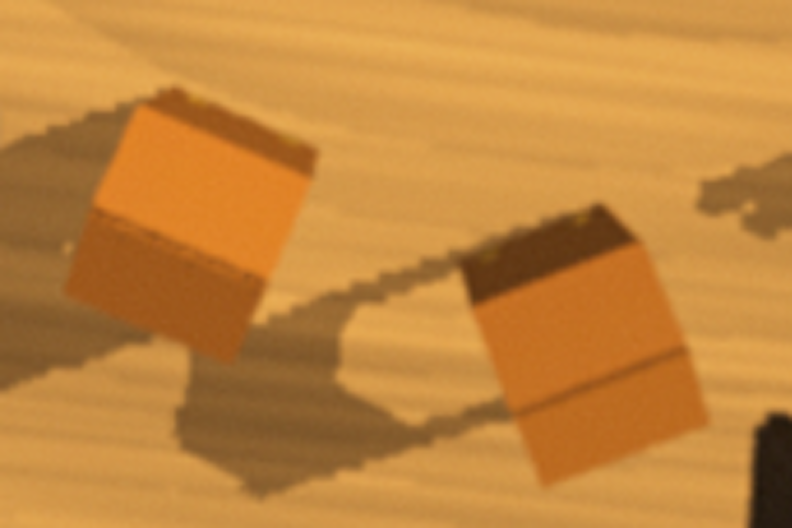

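```bash
python3 - <<'E'
from h import *
w=dict(np.load('w4.npz'))
U=lambda p,z:onz(w,(np.array(p,float)/3.3+[280,200])/1.4,z)[:,:2]
for nm,r,e1,e2 in(('c1',[[95,208],[268,282]],[[137,105],[313,178]],[[65,293],[234,362]]),('c2',[[513,413],[687,347]],[[472,303],[640,240]],[[543,488],[708,423]])):
    R=U(r,82);E=np.r_[U(e1,66),U(e2,66)]
    d=R[1]-R[0]; d2=E[1]-E[0]+E[3]-E[2]
    print(nm,'ridge mid',R.mean(0).round(1),np.linalg.norm(d).round(1),'ang',np.arctan2(d[1],d[0]).round(3),'eaves mid',E.mean(0).round(1),np.arctan2(d2[1],d2[0]).round(3),'w',np.linalg.norm(E[:2].mean(0)-E[2:].mean(0)).round(1))
# rail from w5
w=dict(np.load('w5.npz'))
print('rail near end top', onz(w,np.array([[650,183],[784,160]])/1.4,160).round(1))
E
```

```text
c1 ridge mid [426.4 161.8] 48.6 ang 1.276 eaves mid [427.1 161.3] 1.291 w 55.7
c2 ridge mid [449.4 275.3] 49.2 ang 2.071 eaves mid [449.8 275.5] 2.075 w 57.0
rail near end top [[624.1 173.9 160. ]
 [608.4 274.2 160. ]]
```

```bash
python3 - <<'E'
from h import *
rows(427,161.5,260,-0.9)
rows(427,161.5,130,-0.288,[427,161.5,260,-0.9])
rows(427,161.5,41,-0.288,[427,161.5,130,-0.288])
E
```

```text
[0.0101, 0.8896, 0.1323, -0.0007, 0.0008, -0.8798] rows>= 11.1
[0.0, -0.0, 0.4333, 0.0, 0.0, -0.3896] rows>= 4.9
[0.0, -0.0, 0.2967, 0.0, 0.0, 0.0] rows>= 2.1
```

>>> send_rows(moves=[[[0.01, 0.89, 0.13, 0, 0, -0.88], [0.01, 0.89, 0.13, 0, 0, -0.88], [0.01, 0.89, 0.13, 0, 0, -0.88], [0.01, 0.89, 0.13, 0, 0, -0.88], [0.01, 0.89, 0.13, 0, 0, -0.88], [0.01, 0.89, 0.13, 0, 0, -0.88], [0.01, 0.89, 0.13, 0, 0, -0.88], [0.01, 0.89, 0.13, 0, 0, -0.88], [0.01, 0.89, 0.13, 0, 0, -0.88], [0.01, 0.89, 0.13, 0, 0, -0.88], [0.01, 0.89, 0.13, 0, 0, -0.88], [0.01, 0.89, 0.13, 0, 0, -0.88]]])

```text
t: 35.18
eef_pos: [428.0, 163.0, 260.4]
tcp_rot: [-3.14, 0.001, -0.899]
ft_force: [0.0, -0.3, -0.4]
opening: 1.003
```

```bash
python3 - <<'E'
from h import *
rows(427,161.5,130,-0.288); rows(427,161.5,41,-0.288)
c=cam("top")
for n in ("handle_bar","panel1_c"):
  for r in env.outline_of("top",n):
    ys,xs=np.nonzero(r['region']); P=onz(c,np.c_[xs,ys],205 if n[0]=='h' else 73)[:,:2].astype(np.float32); print(n,cv2.minAreaRect(P),round(r['confidence'],2),c['image'][r['region']].mean(0).round())
E
```

```text
[0.0022, 0.0062, 0.4347, -0.0009, 0.0003, -0.3892] rows>= 4.9
[0.0025, 0.0066, 0.7314, -0.0009, 0.0003, -0.3892] rows>= 5.3
handle_bar ((629.2785034179688, -13.691215515136719), (27.226016998291016, 116.72474670410156), 32.17765808105469) 0.71 [98. 87. 78.]
panel1_c ((526.5618286132812, -622.2747192382812), (43.8472900390625, 195.9309539794922), 10.078523635864258) 0.92 [138.  74.  78.]
panel1_c ((266.38232421875, -223.0496063232422), (46.20580291748047, 194.01937866210938), 81.0600814819336) 0.8 [153.  84.  88.]
panel1_c ((259.9386291503906, -469.9620361328125), (192.4792022705078, 45.70082473754883), 38.93764114379883) 0.78 [168.  91.  97.]
panel1_c ((535.8656616210938, -24.63595962524414), (145.91934204101562, 43.55141830444336), 7.18866491317749) 0.55 [85. 42. 31.]
```

>>> send_rows(moves=[[[0.002, 0.006, 0.1, 0, 0, -0.08], [0.002, 0.006, 0.2, 0, 0, -0.16], [0.002, 0.006, 0.3, 0, 0, -0.24], [0.002, 0.006, 0.43, 0, 0, -0.32], [0.002, 0.006, 0.43, 0, 0, -0.389], [0.002, 0.006, 0.43, 0, 0, -0.389], [0.002, 0.006, 0.53, 0, 0, -0.389], [0.002, 0.006, 0.63, 0, 0, -0.389], [0.002, 0.006, 0.7, 0, 0, -0.389], [0.002, 0.006, 0.73, 0, 0, -0.389], [0.002, 0.006, 0.73, 0, 0, -0.389]]])

```text
t: 36.25
eef_pos: [427.0, 161.7, 40.6]
tcp_rot: [-3.141, 0.002, -0.299]
ft_force: [0.2, -0.1, 0.4]
opening: 1.003
```

>>> send_rows(moves=[[[0, 0, 0, 0, 0, 0], [0, 0, 0, 0, 0, 0], [0, 0, 0, 0, 0, 0], [0, 0, 0, 0, 0, 0], [0, 0, 0, 0, 0, 0], [0, 0, 0, 0, 0, 0], [0, 0, 0, 0, 0, 0], [0, 0, 0, 0, 0, 0], [0, 0, -0.1, 0, 0, 0], [0, 0, -0.2, 0, 0, 0], [0, 0, -0.3, 0, 0, 0]]], grip=1)

```text
t: 37.17
eef_pos: [426.6, 161.5, 132.0]
tcp_rot: [-3.141, 0.002, -0.295]
ft_force: [0.9, 0.4, -0.4]
opening: 0.588
```

```bash
python3 - <<'E'
from h import *
s=env.state();print(s['opening'],s['eef_pos'],s['tcp_rot'])
a=1.706; d=np.array([np.cos(a),np.sin(a)]); m=np.array([606,292.])
p=m-45*d; print(p); rows(p[0],p[1],235,a-np.pi/2)
E
```

```text
0.588021300847104 [426.57720703 161.50638145 132.00020841] [-3.14109833e+00  1.89806401e-03 -2.95215539e-01]
[612.06564577 247.41067458]
[0.5076, -0.454, -0.3441, -0.0006, 0.0011, -0.274] rows>= 5.5
```

>>> send_rows(moves=[[[0, 0, -0.13, 0, 0, 0], [0.02, -0.02, -0.26, 0, 0, -0.05], [0.1, -0.1, -0.344, 0, 0, -0.12], [0.2, -0.18, -0.344, 0, 0, -0.19], [0.3, -0.26, -0.344, 0, 0, -0.25], [0.4, -0.35, -0.344, 0, 0, -0.274], [0.508, -0.454, -0.344, 0, 0, -0.274], [0.508, -0.454, -0.344, 0, 0, -0.274], [0.508, -0.454, -0.344, 0, 0, -0.274], [0.508, -0.454, -0.344, 0, 0, -0.274]]])

```text
t: 38.0
eef_pos: [611.7, 247.2, 233.7]
tcp_rot: [-3.141, 0.002, 0.135]
ft_force: [-0.3, 0.5, -0.1]
opening: 0.589
```

```bash
python3 - <<'E'
from h import *
w=cam("wrist"); np.savez('w6.npz',T=w['T'],mtx=w['mtx'],distortion=w['distortion']); save(w,'w6.png',s=1.4); print(env.state()['opening'],env.state()['eef_pos'],env.state()['tcp_rot'])
a=1.706; d=np.array([np.cos(a),np.sin(a)]);m=np.array([606,292.])
for u in(-45,0,45,100,120): print(u,proj(w,[*(m+u*d),160])[0].round()*1.4)
E
```

```text
0.584483125613365 [611.43242371 247.06831142 234.2702012 ] [-3.14048585e+00  1.02569107e-03  1.35272070e-01]
-45 [390.6 309.4]
0 [392.  228.2]
45 [392. 140.]
100 [392.   23.8]
120 [392. -21.]
```

View pics/w6.png

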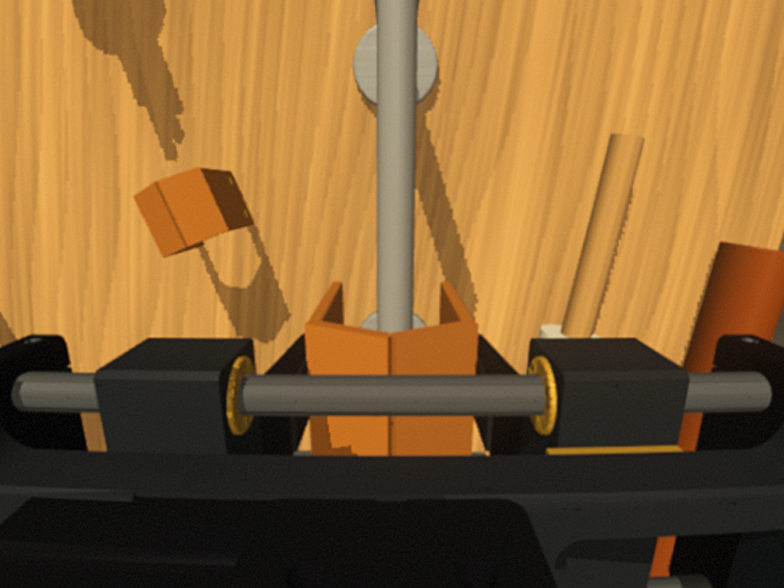

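>>> send_rows(moves=[[[0.006, 0, 0.06, 0, 0, 0], [0.006, 0, 0.12, 0, 0, 0], [0.006, 0, 0.18, 0, 0, 0], [0.006, 0, 0.24, 0, 0, 0], [0.006, 0, 0.29, 0, 0, 0], [0.006, 0, 0.32, 0, 0, 0], [0.006, 0, 0.33, 0, 0, 0], [0.006, 0, 0.33, 0, 0, 0]]])

```text
t: 38.72
eef_pos: [613.7, 247.5, 136.4]
tcp_rot: [-3.14, -0.001, 0.135]
ft_force: [-0.3, -0.7, -0.7]
opening: 0.588
```

>>> send_rows(moves=[[[0, 0, 0.005, 0, 0, 0], [0, 0, 0.007, 0, 0, 0], [0, 0, 0.007, 0, 0, 0]]])

```text
t: 38.97
eef_pos: [614.1, 247.7, 136.0]
tcp_rot: [-3.14, -0.002, 0.135]
ft_force: [-6.3, -2.8, 13.0]
opening: 0.588
```

>>> send_rows(moves=[[[0, 0, 0, 0, 0, 0], [0, 0, 0, 0, 0, 0], [0, 0, 0, 0, 0, 0], [0, 0, 0, 0, 0, 0], [0, 0, 0, 0, 0, 0], [0, 0, 0, 0, 0, 0], [0, 0, -0.1, 0, 0, 0], [0, 0, -0.2, 0, 0, 0], [0, 0, -0.3, 0, 0, 0], [0, 0, -0.4, 0, 0, 0], [0, 0, -0.4, 0, 0, 0]]], grip=-1)

```text
t: 39.88
eef_pos: [615.9, 248.3, 259.7]
tcp_rot: [-3.139, -0.009, 0.135]
ft_force: [-0.4, 1.0, -0.2]
opening: 1.003
```

```bash
python3 - <<'E'
from h import *
s=env.state();print(s['opening'],s['eef_pos'],s['tcp_rot'])
rows(449.5,275.4,180,0.502);rows(449.5,275.4,41,0.502,[449.5,275.4,180,0.502])
w=cam("wrist"); b=cam("top")
for n in("wrist","top"):
  for r in env.look_for(n,"cuff1_c"): print(n,r['xy'],r['confidence'],onz(b if n=='top' else w,r['xy'],150 if n=='top' else 45))
E
```

```text
1.003225257450415 [615.91417581 248.26517734 259.74306825] [-3.13887103 -0.00911007  0.13543973]
[-0.5398, -0.1638, 0.2614, -0.0007, -0.0061, -0.2333] rows>= 4.5
[0.0, -0.0, 0.4633, 0.0, 0.0, 0.0] rows>= 3.3
wrist [139.8, 150.1] 0.77 [[447.67934479 275.22793911  45.        ]]
top [148.8, 243.8] 0.54 [[431.56385328 232.3796332  150.        ]]
```

>>> send_rows(moves=[[[-0.54, -0.164, 0.1, 0, 0, -0.233], [-0.54, -0.164, 0.1, 0, 0, -0.233], [-0.54, -0.164, 0.1, 0, 0, -0.233], [-0.54, -0.164, 0.26, 0, 0, -0.233], [-0.54, -0.164, 0.26, 0, 0, -0.233], [-0.54, -0.164, 0.26, 0, 0, -0.233], [-0.54, -0.164, 0.26, 0, 0, -0.233], [-0.54, -0.164, 0.26, 0, 0, -0.233]]])

```text
t: 40.75
eef_pos: [447.9, 274.9, 175.5]
tcp_rot: [-3.14, -0.001, 0.501]
ft_force: [0.9, 0.1, 0.6]
opening: 1.0
```

```bash
python3 - <<'E'
from h import *
rows(449.5,275.4,40.5,0.502)
E
```

```text
[0.005, 0.0014, 0.45, -0.0007, -0.0006, -0.0004] rows>= 3.2
```

>>> send_rows(moves=[[[0.005, 0.001, 0.1, 0, 0, 0], [0.005, 0.001, 0.2, 0, 0, 0], [0.005, 0.001, 0.3, 0, 0, 0], [0.005, 0.001, 0.38, 0, 0, 0], [0.005, 0.001, 0.43, 0, 0, 0], [0.005, 0.001, 0.45, 0, 0, 0], [0.005, 0.001, 0.45, 0, 0, 0]]])

```text
t: 41.33
eef_pos: [449.3, 275.1, 39.6]
tcp_rot: [-3.14, 0.0, 0.501]
ft_force: [0.6, 0.4, 0.3]
opening: 0.998
```

>>> send_rows(moves=[[[0, 0, 0, 0, 0, 0], [0, 0, 0, 0, 0, 0], [0, 0, 0, 0, 0, 0], [0, 0, 0, 0, 0, 0], [0, 0, 0, 0, 0, 0], [0, 0, 0, 0, 0, 0], [0, 0, 0, 0, 0, 0], [0, 0, 0, 0, 0, 0], [0, 0, -0.1, 0, 0, 0], [0, 0, -0.2, 0, 0, 0], [0, 0, -0.3, 0, 0, 0]]], grip=1)

```text
t: 42.25
eef_pos: [448.2, 275.1, 131.2]
tcp_rot: [-3.14, 0.001, 0.501]
ft_force: [0.5, 0.0, -0.8]
opening: 0.589
```

```bash
python3 - <<'E'
from h import *
s=env.state();print(s['opening'],s['eef_pos'],s['tcp_rot'])
a=1.706; d=np.array([np.cos(a),np.sin(a)]); m=np.array([607.8,292.3])
p=m+45*d; print(p); rows(p[0],p[1],235,a-np.pi/2)
E
```

```text
0.5885224621391281 [448.19391713 275.06023496 131.23613574] [-3.14030222e+00  7.41011560e-04  5.01348538e-01]
[601.73435423 336.88932542]
[0.5476, 0.0648, -0.3464, -0.0007, 0.0006, 0.2331] rows>= 4.7
```

>>> send_rows(moves=[[[0, 0, -0.13, 0, 0, 0], [0.03, 0, -0.26, 0, 0, 0.05], [0.13, 0.01, -0.346, 0, 0, 0.12], [0.25, 0.03, -0.346, 0, 0, 0.19], [0.37, 0.05, -0.346, 0, 0, 0.233], [0.47, 0.06, -0.346, 0, 0, 0.233], [0.547, 0.065, -0.346, 0, 0, 0.233], [0.547, 0.065, -0.346, 0, 0, 0.233], [0.547, 0.065, -0.346, 0, 0, 0.233], [0.547, 0.065, -0.346, 0, 0, 0.233]]])

```text
t: 43.08
eef_pos: [601.0, 336.6, 233.9]
tcp_rot: [-3.141, 0.001, 0.136]
ft_force: [-0.7, 0.8, -0.9]
opening: 0.588
```

```bash
python3 - <<'E'
from h import *
s=env.state();print(s['opening'],s['eef_pos'],s['tcp_rot'])
w=cam("wrist")
g=w['image'].astype(int)
# rail edges in rows just above cuff: grey, low saturation
for r in(40,80,110,150,180):
    sat=g[r].max(1)-g[r].min(1); x=np.nonzero(sat<35)[0]; x=x[(x>220)&(x<340)]; print(r,x.min() if len(x) else None,x.max() if len(x) else None,len(x))
a=1.706; d=np.array([np.cos(a),np.sin(a)]); m=np.array([607.8,292.3])
for u in(60,80,100): print(u,proj(w,[*(m+u*d),160])[0].round())
rows(601.7,336.9,134,a-np.pi/2)
E
```

```text
0.5882950580537443 [601.024994   336.55546698 233.89455306] [-3.14061634e+00  1.04633214e-03  1.35525111e-01]
40 None None 0
80 None None 0
110 258 303 6
150 265 296 25
180 269 293 13
60 [280. 202.]
80 [280. 176.]
100 [280. 149.]
[0.0028, -0.0004, 0.3346, -0.0007, 0.0003, 0.0002] rows>= 2.4
```

>>> send_rows(moves=[[[0.003, 0, 0.06, 0, 0, 0], [0.003, 0, 0.12, 0, 0, 0], [0.003, 0, 0.18, 0, 0, 0], [0.003, 0, 0.24, 0, 0, 0], [0.003, 0, 0.29, 0, 0, 0], [0.003, 0, 0.32, 0, 0, 0], [0.003, 0, 0.33, 0, 0, 0], [0.003, 0, 0.33, 0, 0, 0], [0.003, 0, 0.33, 0, 0, 0]]])

```text
t: 43.88
eef_pos: [602.8, 337.2, 136.4]
tcp_rot: [-3.14, -0.002, 0.135]
ft_force: [-0.3, -0.4, -0.7]
opening: 0.585
```

>>> send_rows(moves=[[[0, 0, 0, 0, 0, 0], [0, 0, 0, 0, 0, 0], [0, 0, 0, 0, 0, 0], [0, 0, 0, 0, 0, 0], [0, 0, 0, 0, 0, 0], [0, 0, 0, 0, 0, 0], [0, 0, -0.1, 0, 0, 0], [0, 0, -0.2, 0, 0, 0], [0, 0, -0.3, 0, 0, 0], [0, 0, -0.4, 0, 0, 0], [0, 0, -0.5, 0, 0, 0], [0, 0, -0.5, 0, 0, 0]]], grip=-1)

```text
t: 44.88
eef_pos: [604.1, 337.6, 292.1]
tcp_rot: [-3.138, -0.009, 0.135]
ft_force: [0.1, 0.1, 1.1]
opening: 1.0
```

>>> send_rows(moves=[[[-0.5, 0, 0, 0, 0, 0], [-0.5, 0, 0, 0, 0, 0], [-0.5, 0, 0, 0, 0, 0], [-0.5, 0, 0, 0, 0, 0], [-0.5, 0, 0, 0, 0, 0], [-0.5, 0, 0, 0, 0, 0]]])

```text
t: 45.38
eef_pos: [453.5, 316.8, 286.0]
tcp_rot: [-3.14, -0.002, 0.136]
ft_force: [-0.3, -0.3, -0.3]
opening: 0.999
```

```bash
python3 - <<'E'
from h import *
c=cam("scene"); t=cam("top"); 
a=cv2.resize(c['image'][180:320,225:505],None,fx=2.8,fy=2.8,interpolation=cv2.INTER_CUBIC)
b=cv2.resize(t['image'][140:290,85:285],None,fx=2.6,fy=2.6,interpolation=cv2.INTER_CUBIC)[:392]
im=np.zeros((590,790,3),np.uint8); 
a=cv2.resize(c['image'][170:320,235:515],None,fx=1.4,fy=1.97,interpolation=cv2.INTER_CUBIC)
a=cv2.resize(c['image'][180:300,225:505],None,fx=2.4,fy=2.4,interpolation=cv2.INTER_CUBIC)
b=cv2.resize(t['image'][140:260,85:285],None,fx=2.5,fy=2.5,interpolation=cv2.INTER_CUBIC)
im[:a.shape[0],:a.shape[1]]=a; h=a.shape[0]; im[h:h+300,:500]=b[:590-h]
cv2.imwrite('pics/fin.png',im[...,::-1])
E
```

```text
(no output)
```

View pics/fin.png

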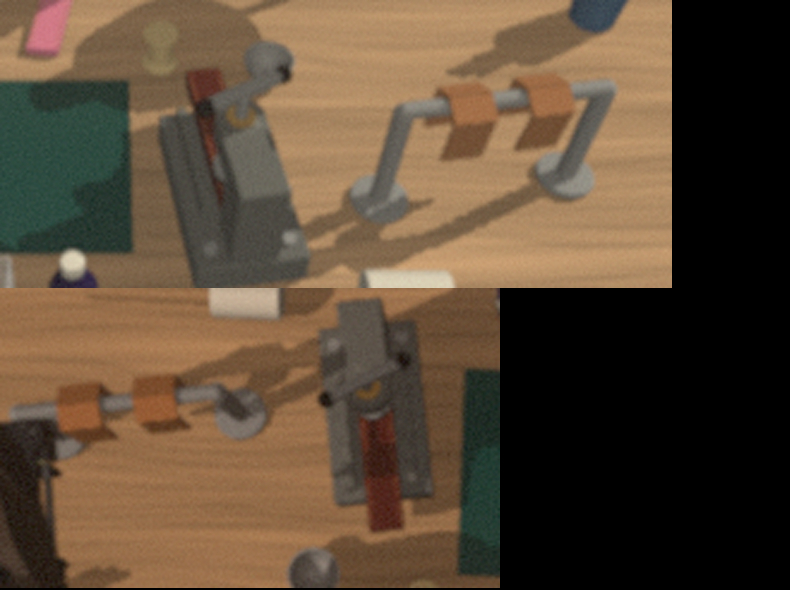

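The last view shows both cuffs astride the rail, at (465,100) and (545,95) in the scene half. The stack is square under the foot, and the tin, dye, spool and mallet all stand where they were.

```bash
python3 - <<'E'
from h import *
s=env.state(); print(s['t'],np.abs(s['qvel']).max()); print(env.job_done())
E
```

```text
45.4833 0.01559581708931312
the job is handed in; nothing more can be done
None
```

The changeover is finished and handed in at 45 s of the 200 s allowed. The hand-in gives no verdict.

- **Panels:** There were two dark-red panels, and both are stacked on the press bed under the foot. The top camera puts the stack within a few mm of the seat and square to the bed. The three pink look-alikes were left alone.
- **Clamp:** I turned the handle about 7.4 rad clockwise in two grips. The torque while turning rose from about 0.2 to 0.42 N m, which means roughly 40 N on the stack.
- **Cuffs:** Both hang astride the rail, about 45 mm either side of its middle. The final pictures show them upright, and the gripper was clear of everything.
- **Bystanders:** In the last pictures the dye, tin, spool and mallet stand where they were. I saw no panel knocked aside.

**Checks that disagreed:**
- The handle torque read at rest scattered around zero and changed sign, so only the readings taken while turning count.
- The bar's angle in the last pictures was 0.1 to 0.2 rad short of the gripper's final angle. That suggests a small slip or spring-back, and I still estimate more than 20 N on the stack.
- The last turn took the wrist joint to 2.68 rad, just inside its 2.69 limit.

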